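# Empty the ring machine's catch tray through its gate into the tote

### The job

Slide the gate of the catch tray fully open, until it clicks into its last stop, and let go of it; then slide the three finished wooden rings out through the outlet so that they drop into the tote, without lifting them over the tray walls. The two small offcut blocks must stay in the tray (you may shift them about inside it), and the bottle, jar and model house on the bench are to be left alone.

Things in the scene. Friction and masses are not known exactly. Their poses are not given: they have to be found in the camera images.
- tray: Fixed grey sheet-metal catch tray. Origin on the bench under its centre; x, y along its sides, z up. Flat floor at z = 95 mm. Inside 310 mm (x: -155 to 155) by 260 mm (y: -130 to 130); walls 5 mm thick, tops at z = 131 mm. The -y wall has an outlet, open at the top, from x = 0 to 120 mm (see lip).
- lip (a point): Middle of the outlet's outer edge, at tray x = 60, y = -170, z = 95 mm: beyond the outlet the tray floor runs on level, 120 mm wide and without cheeks, to this edge, which overhangs the near wall of the tote. Axes as the tray's.
- machine: Green machine, 300 mm tall (its pipe 400 mm), 340 mm along x, fixed behind the tray's +y wall. Origin on the bench in the middle of its tray-side foot, at tray x = 0, y = 235 mm; it extends from there to +y. A low chute, 160 mm wide, comes down from it (z 165 mm at the machine) to the tray wall (z 135 mm).
- gate (a joint): Aluminium shutter plate closing the outlet: 124 mm wide, 5 mm thick, top 39 mm above the tray floor, in the tray's plane y = -139.5 mm. 0 = shut; grows in m as it slides to the tray's -x. Spring-indexed stops at 0, 0.065 (half open), 0.130 (fully open); hard end 0.138. Takes up to 6 N to leave or enter a stop; let go within 6 mm of a stop, it is drawn in. Starts between shut and half open.
- gate_tab (a point): Centre of the black tab on top of the gate plate, for pushing: 10 mm along the tray's x, 30 mm along its y, 30 mm tall (z from 132 to 162 mm). It lies at tray x = 60 mm minus the gate's travel, tray y = -139.5 mm.
- post_mid (a point): Fixed steel guide post in the tray, 18 mm diameter, standing on the tray floor, 50 mm tall (top at z = 145 mm); the point is on its axis half-way up.
- tote: Loose grey open plastic tote, 290 (x) by 220 (y) by 80 mm tall, walls and floor 5 mm, 0.9 kg, standing on the bench under the lip of the outlet. Origin at the centre of its underside, x along its long side.
- ring1_mid (a point): Finished part: a plain turned beech ring lying flat in the tray, 92 mm outside diameter, 54 mm bore (open right through), 18 mm thick, about 40 to 80 g. The point is its centre, half-way up, in the middle of the bore; z is the ring's axis.
- ring2_mid (a point): Finished part: a plain turned beech ring lying flat in the tray, 92 mm outside diameter, 54 mm bore (open right through), 18 mm thick, about 40 to 80 g. The point is its centre, half-way up, in the middle of the bore; z is the ring's axis.
- ring3_mid (a point): Finished part: a plain turned beech ring lying flat in the tray, 92 mm outside diameter, 54 mm bore (open right through), 18 mm thick, about 40 to 80 g. The point is its centre, half-way up, in the middle of the bore; z is the ring's axis.
- offcut_a_mid (a point): Offcut: a plain beech block lying in the tray, 44 (its x) by 28 (its y) by 22 mm tall, 25 g. The point is its centre.
- offcut_b_mid (a point): Offcut: a plain beech block lying in the tray, 44 (its x) by 28 (its y) by 22 mm tall, 25 g. The point is its centre.
- glue: Bystander: white bottle, 60 mm diameter, 170 mm tall, on the bench. Origin at the centre of its underside.
- jar: Bystander: amber jar, 70 mm diameter, 90 mm tall, on the bench. Origin at the centre of its underside.
- model_house: Bystander: wooden model house, 140 by 80 by 90 mm, on the bench. Origin at the centre of its underside.
Things that resemble listed ones, but are neither listed nor needed, are in the scene too. Leave any red or yellow look-alike of the part that bears offcut_a_mid alone.

How it is judged:
By the outcome, as a careful person would: the job done as asked, in the order asked, and still so for the second after the job is handed in, with the robot touching nothing.
It also fails if it takes over 67 s, if anything falls off the work surface, if the arm or the gripper's body presses on something with over 40 N, if the wrist force passes 120 N, or if a joint passes its speed limit or range.

### The arm

A 6-joint arm with a two-finger parallel gripper is mounted at the origin on the work surface. World frame = base frame: x ahead of the robot, y to its left, z up, the work surface at z = 0. Lengths are in mm, angles in degrees, forces in N, time in s.
With the tool pointing down it reaches from about 350 to 875 mm from the base axis. Payload 4.2 kg.
Tool frame: the origin (TCP) lies at the very end of the fingers, on their centre line; the grasp point (between the pads) lies env.hold_point_z behind it (env.hold_point_z is the distance from the TCP to the grasp point, in mm); z points along the fingers, x is the direction in which the jaws open and shut, and the axes are right-handed (so a half turn about z gives the same grasp; the last joint's range is limited). The gripper opens to 87 mm and grips with 3 to 60 N. Pads are 19 mm wide; open, the fingers measure 117 mm over their backs; the gripper's body (75 mm by 190 mm) begins 51 mm behind the grasp point.
Start: joints at [89.817, 22.042, 0.453, 0, -68.411, -14.817], TCP at [161.73, 603.691, 222.55] pointing down, gripper open.
Joint ranges: [-179.83, 179.83], [-69.29, 118.12], [-61.27, 80.66], [-181.25, 117.63], [-171.15, -9.14], [-177.46, 177.46]. Speed limits (degrees/s): [159.86, 159.86, 180, 180, 180, 180].

### API

Orientations are given as a 3x3 rotation matrix whose columns are the frame's x, y, z axes.
In Python, from rig import env gives the robot as it stands.
- The arm moves only by the tool jog_arm, never from a script. Its argument "motion" is one flat list of numbers, 7 for each row, row after row: the shift along the tool's x, y, z in cm, then the turn, a rotation vector about the tool's x, y, z in degrees, then the opening, from 0 (shut) to 1 (fully open). A call has 1 to 5 rows; each row is the pose to reach, as a shift and turn from the pose measured when the call began, along the tool's axes at that moment; what a row does not reach only later rows make up. A row lasts 1/12 s, in which the tool goes at most 41.7 mm and 7.16 degrees, less where a joint would pass 70% of its speed; a pose out of reach is approached as far as the arm can. A call with a gripper value outside its range is refused whole. The fingers move at their own pace and stop on an object; "newtons" is the grip in N (left out, the last holds). Time passes only in rows, so rows that repeat a pose let the fingers close. It gives the time, the measured TCP pose, the force and the opening at its end, in the units of the state.
- env.read_state(): the state, without advancing time (a new reading comes with each control period).
- env.snapshot(name): name is "side" or "top" or "wrist"; returns a dict with "color" (420x560x3 uint8, red, green, blue), "K" (3x3 intrinsics, pixels), "R" (3x3) and "t" (3): a world point X has camera coordinates R X + t. Camera axes: x right, y down, z forward; pixel columns grow to the right and rows downward; lengths in mm; the calibration is good to about 2 mm. A picture is of the moment at which its call begins. There is no depth.
- env.sign_off(): hands the job in, once; it reports no verdict.
The state is a dict: "t": time; "q": joint angles; "joint_velocities": joint speeds; "joint_torque": joint torques, N m; "position": TCP position; "tool_rot": TCP orientation; "contact_force": force on the tool from outside, world axes, zero at the start; "moment": the same for the moment, N m; "opening": finger opening in mm.
Only numpy, scipy, OpenCV 4.12 (cv2) and the standard library are available. Lean on these libraries where they do the work, as an engineer would, in place of code of your own. Each camera call takes 0.05 s, during which the arm holds its last target.

## Working session

There is one attempt and no reset: what is moved stays moved. The work goes in short steps, Python scripts to look and compute and a tool call to move; the robot and the scene stay as the last step left them, time stands still between calls to the robot, and variables do not carry over. Pictures are saved under pics/ and viewed, and the job is handed in when it is done.

Besides the shell and the picture viewer there is one more tool, called after "Emit:" as name(argument=value, ...) on one line, values as JSON. jog_arm: Moves the arm, as the interface text tells. Its arguments: {"type":"object","properties":{"motion":{"type":"array"},"newtons":{"type":"number"}},"required":["motion"]}

```bash
ls; mkdir -p pics; python3 - <<'E'
from rig import env
import cv2
print(env.hold_point_z); s=env.read_state(); print(s)
for n in ["side","top","wrist"]:
    d=env.snapshot(n); cv2.imwrite(f"pics/{n}0.png",d["color"][:,:,::-1]); print(n,d["K"].tolist(),d["R"].round(4).tolist(),d["t"].round(1).tolist())
E
```

```text
pics
18.700000000000003
{'t': 0.0, 'q': array([ 8.98173832e+01,  2.20896093e+01,  3.79140116e-01, -2.83772895e-02,
       -6.84105089e+01, -1.48170026e+01]), 'joint_velocities': array([-0.05735959, -0.05031457,  0.10742601, -0.0266533 , -0.0665711 ,
        0.059935  ]), 'joint_torque': array([ 2.76133420e-06, -3.90665781e+01,  1.87409949e+01,  4.22002763e+00,
        1.12091313e-02, -1.87887181e-04]), 'position': array([161.58198301, 603.12549114, 221.46895197]), 'tool_rot': array([[-2.58988619e-01, -9.65880260e-01, -4.67257758e-04],
       [-9.65877960e-01,  2.58989023e-01, -2.10994366e-03],
       [ 2.15896756e-03, -9.51374237e-05, -9.99997665e-01]]), 'contact_force': array([ 0.17463149, -0.79571141,  1.24079438]), 'moment': array([-0.01637318, -0.02243539,  0.00428046]), 'opening': 87.24755273814705}
side [[464.1054209566571, 0.0, 273.6203385337716], [0.0, 464.1054209566571, 211.1841301458087], [0.0, 0.0, 1.0]] [[0.7354, -0.6774, -0.0178], [-0.526, -0.5541, -0.6452], [0.4272, 0.4839, -0.7638]] [-365.5, 326.0, 1132.5]
top [[522.2154092504002, 0.0, 275.2524093591953], [0.0, 522.2154092504002, 205.6185983928765], [0.0, 0.0, 1.0]] [[0.0127, -0.9999, -0.0034], [-0.9879, -0.012, -0.1543], [0.1543, 0.0053, -0.988]] [-15.9, 473.0, 1735.7]
wrist [[334.2685866883858, 0.0, 281.0539051929557], [0.0, 334.2685866883858, 210.42641416577138], [0.0, 0.0, 1.0]] [[-0.2592, -0.9658, 0.0012], [-0.9253, 0.2487, 0.2865], [-0.277, 0.0732, -0.9581]] [624.0, -34.5, 389.5]
```

View pics/side0.png

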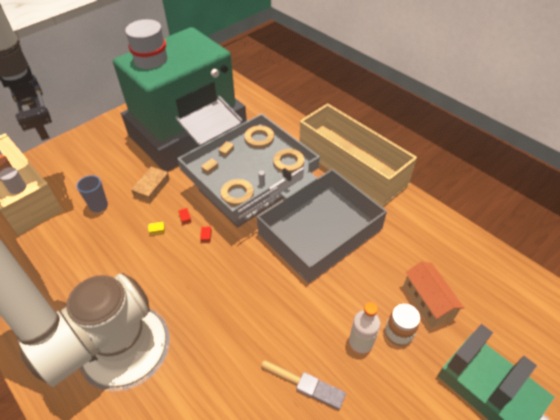

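View pics/top0.png

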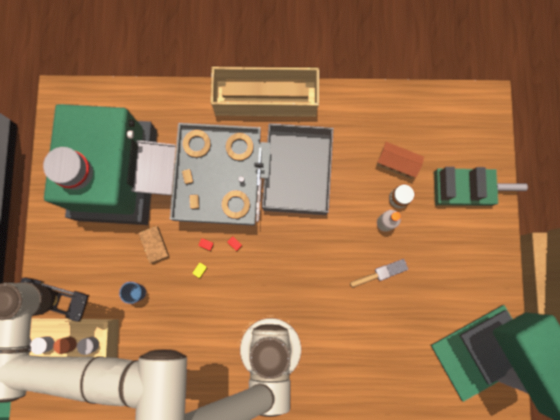

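View pics/wrist0.png

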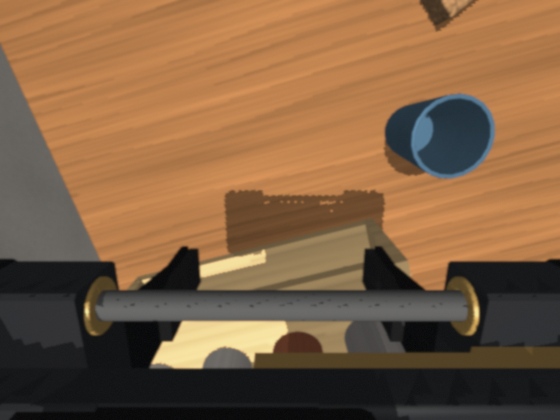

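```bash
python3 - <<'E'
import cv2
im=cv2.imread("pics/top0.png"); c=im[110:235,160:340]; cv2.imwrite("pics/topc.png",cv2.resize(c,None,fx=4.4,fy=4.4,interpolation=cv2.INTER_CUBIC))
im=cv2.imread("pics/side0.png"); c=im[110:285,170:395]; cv2.imwrite("pics/sidec.png",cv2.resize(c,None,fx=3.4,fy=3.4,interpolation=cv2.INTER_CUBIC))
E
```

```text
(no output)
```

View pics/topc.png

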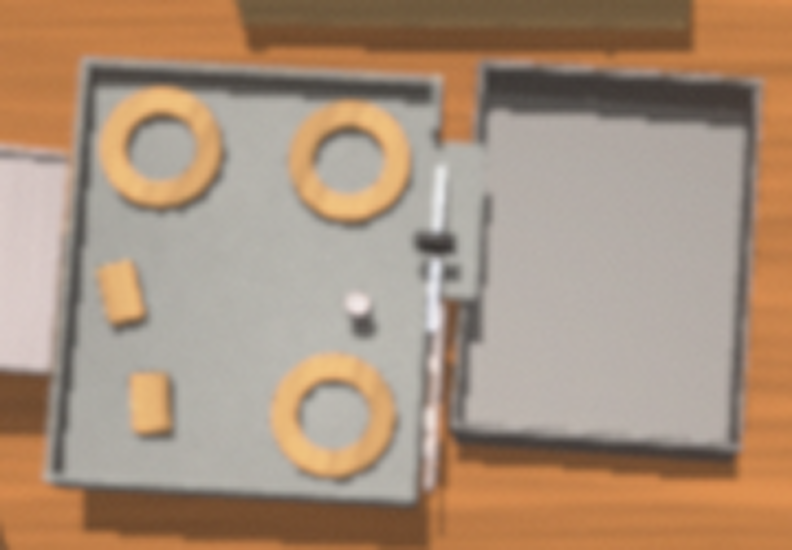

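View pics/sidec.png

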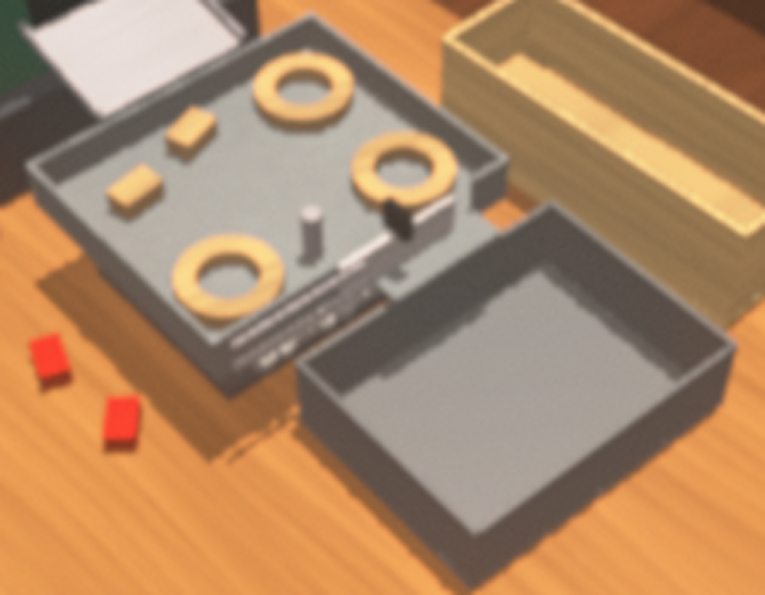

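```bash
cat > h.py <<'E'
import numpy as np
C={"top":(np.array([[522.2154092504002,0,275.2524093591953],[0,522.2154092504002,205.6185983928765],[0,0,1]]),),}
def ray(d,px,z):
    K,R,t=d["K"],d["R"],d["t"]
    v=R.T@np.linalg.solve(K,[px[0],px[1],1.]); c=-R.T@t
    return c+v*(z-c[2])/v[2]
def proj(d,X):
    p=d["K"]@(d["R"]@np.asarray(X)+d["t"]); return p[:2]/p[2]
E
cat > fit.py <<'E'
from rig import env
from h import *
d=env.snapshot("top"); e=env.snapshot("side")
f=lambda x,y:(x/4.4+160-.4,y/4.4+110-.4)
g=lambda x,y:(x/3.4+170-.35,y/3.4+110-.35)
W=np.array([ray(d,f(*p),131)[:2] for p in [(88,58),(441,75),(46,484),(416,501)]])
T=np.array([(160,135),(160,-135),(-160,135),(-160,-135)],float)
print(W.round(1))
def fit(W,T):
    mw,mt=W.mean(0),T.mean(0); H=(T-mt).T@(W-mw); a=np.arctan2(H[0,1]-H[1,0],H[0,0]+H[1,1])
    R=np.array([[np.cos(a),-np.sin(a)],[np.sin(a),np.cos(a)]]); return a,R,mw-R@mt
a,R,o=fit(W,T); print("top",np.degrees(a),o,(W-(T@R.T+o)).round(1).tolist())
# side: right corner (+x,-y) 507,158 ; back (+x,+y) 312,14; left (-x,+y) 28,165 ; front 210,343?
W2=np.array([ray(e,g(*p),131)[:2] for p in [(312,14),(507,158),(28,166),(213,342)]])
a2,R2,o2=fit(W2,T); print("side",np.degrees(a2),o2,(W2-(T@R2.T+o2)).round(1).tolist())
tt=lambda p:(R.T@(p[:2]-o)).round(1)
for n,p,q,z in [("r1",(161,147),(303,88),113),("r2",(351,161),(404,167),113),("r3",(334,415),(229,276),113),("a",(121,292),(191,127),117),("b",(151,403),(135,186),117),("post",(357,303),(312,213),145),("tab",(436,238),(400,205),162)]:
    print(n,"top",tt(ray(d,f(*p),z)),"side",(R2.T@(ray(e,g(*q),z)[:2]-o2)).round(1), "world",ray(d,f(*p),z).round(1))
Wt=np.array([ray(d,f(*p),80)[:2] for p in [(481,62),(762,78),(454,438),(738,455)]])
print("tote",[tt(w) for w in Wt])
E
python3 fit.py
```

```text
[[730.8 308.1]
 [720.7  43.6]
 [409.  325.5]
 [399.9  56.2]]
top -2.4254046972987258 [565.08297607 183.3511608 ] [[0.1, -3.3], [1.4, 1.9], [-1.9, 0.5], [0.4, 0.9]]
side -2.4202728479294566 [567.12441076 182.77752327] [[-2.2, -2.8], [-1.0, 2.3], [1.2, -2.0], [2.0, 2.5]]
r1 top [99.6 74.8] side [97.2 71.9] world [667.7 253.9 113. ]
r2 top [ 96.5 -68.6] side [ 97.4 -68.3] world [658.6 110.7 113. ]
r3 top [-97.  -68.8] side [-97.1 -70.6] world [465.2 118.8 113. ]
a top [-13.9  95.1] side [-14.5  93.4] world [555.2 279.  117. ]
b top [-96.1  66.3] side [-96.1  64.4] world [471.9 253.6 117. ]
post top [-18.5 -82.9] side [-18.5 -84.7] world [543.1 101.4 145. ]
tab top [  29.1 -138.3] side [  30.9 -138.4] world [588.3  43.9 162. ]
tote [array([ 189.3, -160.7]), array([ 188.2, -377.4]), array([-104.5, -157.1]), array([-105.8, -370.6])]
```

```bash
cat > go.py <<'E'
# usage: go.py [w] x y z ... : shift (cm) in current tool axes to tray (or world) points
import sys
from rig import env
from h import *
from scipy.spatial.transform import Rotation as Ro
a=np.radians(-2.42); R=np.array([[np.cos(a),-np.sin(a),0],[np.sin(a),np.cos(a),0],[0,0,1]]); o=np.array([566,183,0.])
s=env.read_state(); p=s["position"]; Q=s["tool_rot"]
tgt=np.column_stack([-R[:,1],-R[:,0],[0,0,-1]])
print("t %.2f tray"%s["t"],(R.T@(p-o)).round(1),"world",p.round(1),"F",s["contact_force"].round(1),"open",s["opening"].round(1))
print("rot to tgt",Ro.from_matrix(Q.T@tgt).as_rotvec(degrees=True).round(2))
v=sys.argv[1:]; w=v and v[0]=="w"; v=[float(x) for x in v if x!="w"]
for i in range(0,len(v),3):
    X=np.array(v[i:i+3]); X=X if w else o+R@X
    print(X.round(0),"->",(Q.T@(X-p)/10).round(2))
E
python3 go.py w 300 300 221
```

```text
Traceback (most recent call last):
  File "go.py", line 9, in <module>
    print("t %.2f tray"%s["t"],(R.T@(p-o)).round(1),"world",p.round(1),"F",s["contact_force"].round(1),"open",s["opening"].round(1))
                                                                                                              ^^^^^^^^^^^^^^^^^^
AttributeError: 'float' object has no attribute 'round'
```

```bash
sed -i 's/s\["opening"\].round(1)/round(s["opening"],1)/' go.py; python3 go.py w 300 300 221
```

```text
t 0.25 tray [-421.7  403.   222.1] world [161.7 603.4 222.1] F [-0.8  0.8  0.7] open 87.0
rot to tgt [  0.    -0.06 -12.59]
[300. 300. 221.] -> [ 25.73 -21.21   0.13]
```

Emit:
jog_arm(motion=[25.7,-21.2,0,0,0,-12.6,0,25.7,-21.2,0,0,0,-12.6,0,25.7,-21.2,0,0,0,-12.6,0,25.7,-21.2,0,0,0,-12.6,0,25.7,-21.2,0,0,0,-12.6,0])

```text
t: 0.67
position: [248.5, 412.1, 222.3]
tool_rot: [[-0.041, -0.999, -0.0], [-0.999, 0.041, -0.001], [0.001, 0.0, -1.0]]
contact_force: [0.5, 0.2, -0.2]
opening: 61.4
```

```bash
python3 go.py w 320 250 221
```

```text
t 0.67 tray [-326.9  215.5  222.3] world [248.5 412.1 222.3] F [ 0.5  0.2 -0.2] open 61.4
rot to tgt [ 0.01 -0.07  0.06]
[320. 250. 221.] -> [15.9  -7.82  0.15]
```

Emit:
jog_arm(motion=[16,-8,0,0,0,0,0,16,-8,0,0,0,0,0,16,-8,0,0,0,0,0,16,-8,0,0,0,0,0,20,-12,0,0,0,0,0])

```text
t: 1.08
position: [341.4, 226.8, 222.8]
tool_rot: [[-0.04, -0.999, -0.0], [-0.999, 0.04, -0.0], [0.0, 0.0, -1.0]]
contact_force: [1.0, 1.8, 0.0]
opening: 28.3
```

```bash
python3 go.py 70 -139.5 221
```

```text
t 1.08 tray [-226.2   34.2  222.8] world [341.4 226.8 222.8] F [1.  1.8 0. ] open 28.3
rot to tgt [ 0.02 -0.02  0.13]
[630.  41. 221.] -> [ 17.44 -29.58   0.18]
```

Emit:
jog_arm(motion=[17.4,-29.5,0,0,0,0,0,17.4,-29.5,0,0,0,0,0,17.4,-29.5,0,0,0,0,0,17.4,-29.5,0,0,0,0,0,17.4,-29.5,0,0,0,0,0])

```text
t: 1.5
position: [517.9, 113.5, 222.8]
tool_rot: [[-0.04, -0.999, 0.0], [-0.999, 0.04, -0.0], [0.0, -0.0, -1.0]]
contact_force: [0.1, 0.8, -0.0]
opening: 1.4
```

```bash
python3 go.py 70 -139.5 221
```

```text
t 1.50 tray [-45.1 -71.5 222.8] world [517.9 113.5 222.8] F [ 0.1  0.8 -0. ] open 1.4
rot to tgt [-0.01 -0.    0.11]
[630.  41. 221.] -> [  6.83 -11.5    0.19]
```

Emit:
jog_arm(motion=[6.8,-11.5,0,0,0,0,0,6.8,-11.5,0,0,0,0,0,6.8,-11.5,0,0,0,0,0,6.8,-11.5,0,0,0,0,0,6.8,-11.5,4,0,0,0,0])

```text
t: 1.92
position: [637.6, 39.3, 189.5]
tool_rot: [[-0.042, -0.999, 0.017], [-0.999, 0.042, 0.001], [-0.002, -0.017, -1.0]]
contact_force: [2.6, 0.3, 1.1]
opening: 0.4
```

```bash
python3 go.py 70 -139.5 144; python3 - <<'E'
from rig import env
import cv2
d=env.snapshot("wrist"); cv2.imwrite("pics/w1.png",d["color"][:,:,::-1])
E
```

```text
t 1.92 tray [  77.6 -140.5  189.5] world [637.6  39.3 189.5] F [2.6 0.3 1.1] open 0.4
rot to tgt [-0.99  0.12 -0.01]
[630.  41. 144.] -> [-0.09  0.84  4.54]
```

View pics/w1.png

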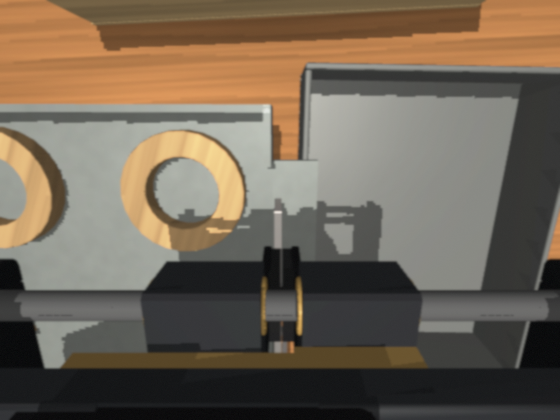

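The picture shows the fingers lined up in the gate plane (plate edge at column 278, fingers at 280). Lowering beside the tab now.

Emit:
jog_arm(motion=[0,0.8,4.4,-0.5,0,0,0,0,0.8,4.4,-1,0,0,0,0,0.8,4.4,-1,0,0,0,0,1.5,4.4,-1,0,0,0,0,2.5,4.4,-1,0,0,0])

```text
t: 2.38
position: [605.5, 41.3, 134.4]
tool_rot: [[-0.043, -0.999, -0.019], [-0.999, 0.043, 0.001], [-0.0, 0.019, -1.0]]
contact_force: [1.2, -0.8, 5.5]
opening: 0.2
```

```bash
python3 go.py 45 -139.5 144 -57 -139.5 144
```

```text
t 2.38 tray [  45.4 -140.   134.4] world [605.5  41.3 134.4] F [ 1.2 -0.8  5.5] open 0.2
rot to tgt [ 1.09  0.02 -0.04]
[605.  42. 144.] -> [-0.05  0.06 -0.95]
[503.  46. 144.] -> [-0.04 10.26 -0.76]
```

Emit:
jog_arm(motion=[0,0,-0.6,0.5,0,0,0,0,0,-1,1,0,0,0,0,0,-1,1,0,0,0])

```text
t: 2.63
position: [605.9, 41.7, 146.2]
tool_rot: [[-0.042, -0.999, 0.001], [-0.999, 0.042, 0.001], [-0.001, -0.001, -1.0]]
contact_force: [0.1, 1.0, 0.3]
opening: 0.2
```

```bash
python3 go.py -40 -139.5 144 -57 -139.5 144
```

```text
t 2.63 tray [  45.8 -139.5  146.2] world [605.9  41.7 146.2] F [0.1 1.  0.3] open 0.2
rot to tgt [-0.04  0.05  0.01]
[520.  45. 144.] -> [0.   8.58 0.21]
[503.  46. 144.] -> [ 0.   10.28  0.21]
```

Push at about 1.4 cm per row.

Emit:
jog_arm(motion=[0,1.4,0,0,0,0,0,0,2.8,0,0,0,0,0,0,4.2,0,0,0,0,0,0,5.6,0,0,0,0,0,0,7,0,0,0,0,0])

```text
t: 3.05
position: [536.6, 45.0, 146.4]
tool_rot: [[-0.042, -0.999, 0.003], [-0.999, 0.042, 0.001], [-0.001, -0.003, -1.0]]
contact_force: [1.9, -0.6, -0.4]
opening: 0.6
```

```bash
python3 go.py -40 -139.5 144 -57 -139.5 144
```

```text
t 3.05 tray [ -23.6 -139.1  146.4] world [536.6  45.  146.4] F [ 1.9 -0.6 -0.4] open 0.6
rot to tgt [-0.17  0.07  0.03]
[520.  45. 144.] -> [0.04 1.64 0.23]
[503.  46. 144.] -> [0.04 3.34 0.23]
```

Emit:
jog_arm(motion=[0,1,0,0,0,0,0,0,2,0,0,0,0,0,0,2.8,0,0,0,0,0,0,3.4,0,0,0,0,0,0,3.4,0,0,0,0,0])

```text
t: 3.47
position: [501.6, 46.5, 146.4]
tool_rot: [[-0.042, -0.999, 0.002], [-0.999, 0.042, 0.001], [-0.001, -0.002, -1.0]]
contact_force: [1.1, 0.4, -0.6]
opening: 0.7
```

```bash
python3 go.py -40 -139.5 144 -57 -139.5 144; python3 - <<'E'
from rig import env
import cv2
d=env.snapshot("side"); c=d["color"][110:285,170:395,::-1]; cv2.imwrite("pics/s2.png",cv2.resize(c,None,fx=3.4,fy=3.4,interpolation=cv2.INTER_CUBIC))
E
```

```text
t 3.47 tray [ -58.6 -139.1  146.4] world [501.6  46.5 146.4] F [ 1.1  0.4 -0.6] open 0.7
rot to tgt [-0.13  0.08  0.04]
[520.  45. 144.] -> [ 0.04 -1.86  0.24]
[503.  46. 144.] -> [ 0.04 -0.16  0.24]
```

View pics/s2.png

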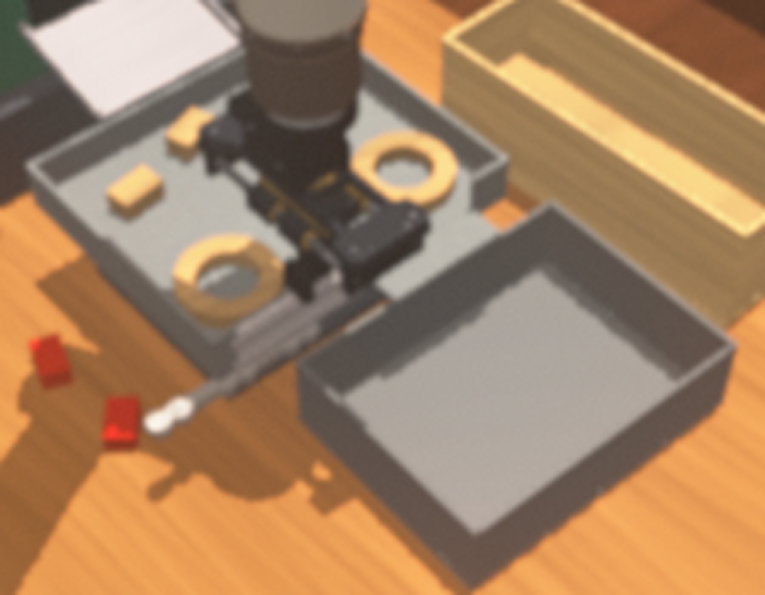

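Gate plate has moved clear of the outlet. Back off, lift and check the stop.

Emit:
jog_arm(motion=[0,-1,0,0,0,0,0,0,-2.5,-2,0,0,0,0,-2,-6,-5,0,0,0,0,-4,-10,-5,0,0,0,0,-7.1,-13,-5,0,0,0,0])

```text
t: 3.93
position: [629.4, 104.3, 199.0]
tool_rot: [[-0.044, -0.999, 0.006], [-0.999, 0.044, 0.002], [-0.002, -0.006, -1.0]]
contact_force: [-0.1, -0.5, 0.0]
opening: 0.5
```

```bash
python3 go.py 97 -68.5 180; python3 - <<'E'
from rig import env
import cv2
from h import *
a=np.radians(-2.42); R=np.array([[np.cos(a),-np.sin(a),0],[np.sin(a),np.cos(a),0],[0,0,1]]); o=np.array([566,183,0.])
for n in("side","top"):
    d=env.snapshot(n)
    c=np.ascontiguousarray(d["color"][:,:,::-1])
    b=(slice(110,285),slice(170,395)) if n=="side" else (slice(110,235),slice(160,340))
    f=3.4 if n=="side" else 4.4
    c2=cv2.resize(c[b],None,fx=f,fy=f,interpolation=cv2.INTER_CUBIC)
    for g in (.13,.065):
        p=proj(d,o+R@np.array([60-g*1000,-139.5,162])); print(n,g,((p-[b[1].start,b[0].start])*f).round())
    cv2.imwrite(f"pics/{n}3.png",c2)
E
```

```text
t 3.93 tray [ 66.7 -76.  199. ] world [629.4 104.3 199. ] F [-0.1 -0.5  0. ] open 0.5
rot to tgt [-0.34  0.12 -0.08]
[660. 110. 180.] -> [-0.75 -3.02  1.92]
side 0.13 [302. 265.]
side 0.065 [365. 226.]
top 0.13 [428. 369.]
top 0.065 [434. 281.]
```

View pics/side3.png

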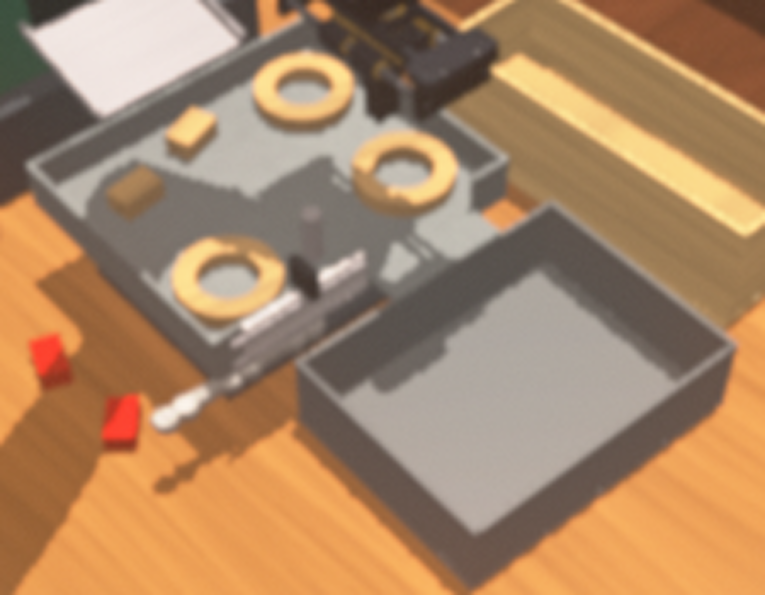

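View pics/top3.png

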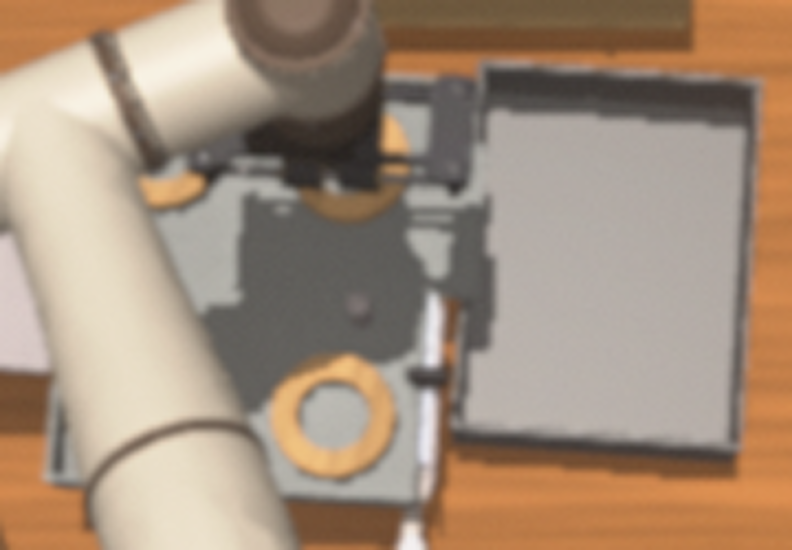

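Tab at side crop (302,262) and top crop (428,374), within 3 mm of the predicted fully-open position; gate is open. Now ring 2.

Emit:
jog_arm(motion=[-0.7,-3,1,0,0,0,0,-0.7,-3,3,0,0,0,0,-0.7,-3,5,0,0,0,0,-0.7,-3,6.5,0,0,0,0,-0.7,-3,7.3,0,0,0,0])

```text
t: 4.45
position: [659.3, 112.6, 117.7]
tool_rot: [[-0.041, -0.999, -0.004], [-0.999, 0.041, -0.001], [0.001, 0.004, -1.0]]
contact_force: [-1.0, 0.3, 0.5]
opening: 0.3
```

```bash
python3 go.py 97 -68.5 103; python3 - <<'E'
from rig import env
import cv2
d=env.snapshot("side"); c=d["color"][110:285,170:395,::-1]; cv2.imwrite("pics/s4.png",cv2.resize(c,None,fx=3.4,fy=3.4,interpolation=cv2.INTER_CUBIC))
E
```

```text
t 4.45 tray [ 96.2 -66.4 117.7] world [659.3 112.6 117.7] F [-1.   0.3  0.5] open 0.3
rot to tgt [ 0.26 -0.06  0.08]
[660. 110. 103.] -> [ 0.21 -0.09  1.47]
```

View pics/s4.png

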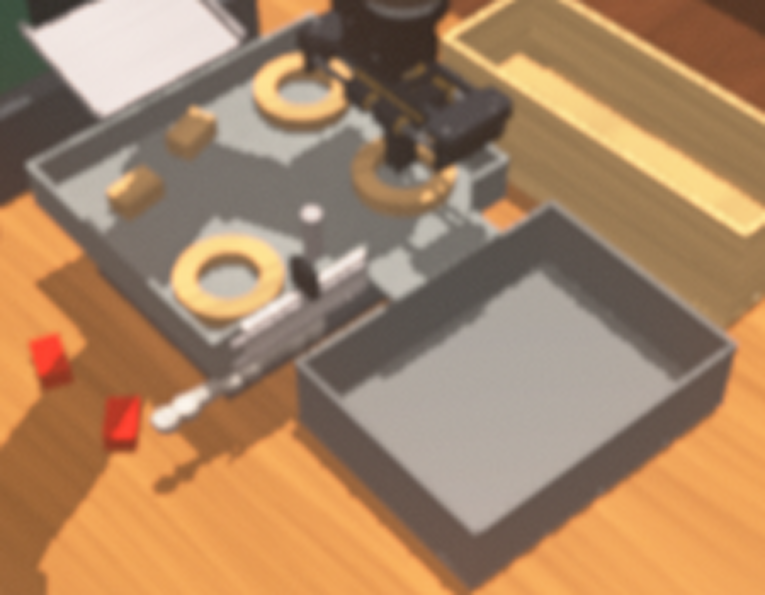

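Emit:
jog_arm(motion=[0.2,0,0.7,0,0,0,0,0.2,0,1.3,0,0,0,0,0.2,1.2,1.3,0,0,0,0,0.2,2.2,1.3,0,0,0,0,0.2,3.2,1.3,0,0,0,0])

```text
t: 4.92
position: [626.8, 111.7, 104.6]
tool_rot: [[-0.041, -0.999, -0.005], [-0.999, 0.041, -0.001], [0.001, 0.004, -1.0]]
contact_force: [-0.9, 0.3, -0.6]
opening: 0.7
```

```bash
python3 go.py 46 -68.5 104 60 -68.5 104
```

```text
t 4.92 tray [ 63.7 -68.7 104.6] world [626.8 111.7 104.6] F [-0.9  0.3 -0.6] open 0.7
rot to tgt [ 0.26 -0.06  0.06]
[609. 113. 104.] -> [-0.02  1.77  0.06]
[623. 112. 104.] -> [-0.02  0.37  0.06]
```

Emit:
jog_arm(motion=[0,0.9,0,0,0,0,0,0,1.8,0,0,0,0,0,0,1.8,0,0,0,0,0,0,1,0,0,0,0,0,0.5,0.4,0,0,0,0,0])

```text
t: 5.33
position: [624.0, 107.5, 105.2]
tool_rot: [[-0.04, -0.999, -0.003], [-0.999, 0.04, -0.0], [0.0, 0.002, -1.0]]
contact_force: [0.4, 0.5, -0.2]
opening: 0.6
```

```bash
python3 go.py 60 -100 104 60 -215 104;  python3 - <<'E'
from rig import env
import cv2
d=env.snapshot("side"); c=d["color"][110:285,170:395,::-1]; cv2.imwrite("pics/s5.png",cv2.resize(c,None,fx=3.4,fy=3.4,interpolation=cv2.INTER_CUBIC))
E
```

```text
t 5.33 tray [ 61.1 -73.  105.2] world [624.  107.5 105.2] F [ 0.4  0.5 -0.2] open 0.6
rot to tgt [ 0.14 -0.03  0.14]
[622.  81. 104.] -> [2.7  0.12 0.12]
[617. -34. 104.] -> [14.2   0.15  0.13]
```

View pics/s5.png

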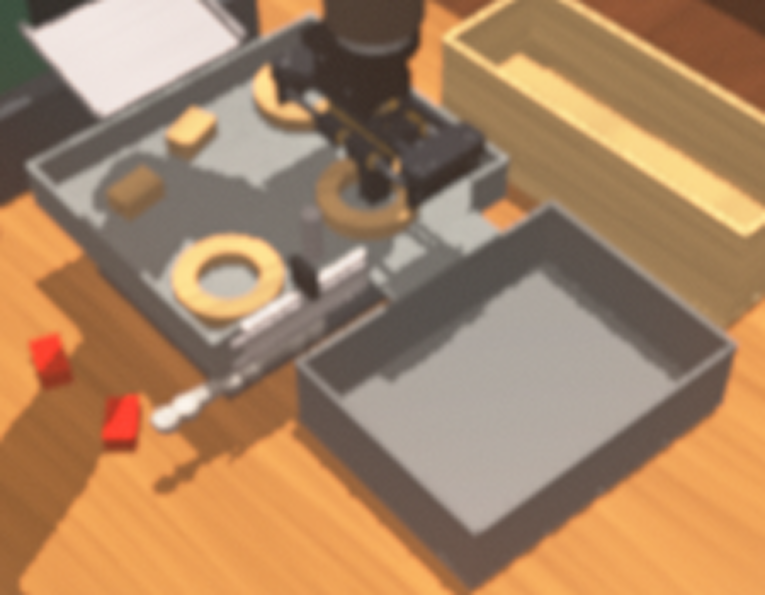

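Emit:
jog_arm(motion=[1.5,0,0,0,0,0,0,3,0,0,0,0,0,0,5,0,0,0,0,0,0,7,0,0,0,0,0,0,8.5,0,0,0,0,0,0])

```text
t: 5.8
position: [621.1, 18.7, 104.7]
tool_rot: [[-0.043, -0.999, -0.003], [-0.999, 0.043, -0.001], [0.001, 0.003, -1.0]]
contact_force: [-0.4, 0.5, 0.3]
opening: 0.6
```

```bash
python3 go.py 60 -100 104 60 -225 104;  python3 - <<'E'
from rig import env
import cv2
d=env.snapshot("side"); c=d["color"][110:285,170:395,::-1]; cv2.imwrite("pics/s6.png",cv2.resize(c,None,fx=3.4,fy=3.4,interpolation=cv2.INTER_CUBIC))
E
```

```text
t 5.80 tray [  62.  -161.9  104.7] world [621.1  18.7 104.7] F [-0.4  0.5  0.3] open 0.6
rot to tgt [ 0.17 -0.06 -0.05]
[622.  81. 104.] -> [-6.19  0.21  0.07]
[616. -44. 104.] -> [6.31 0.2  0.08]
```

View pics/s6.png

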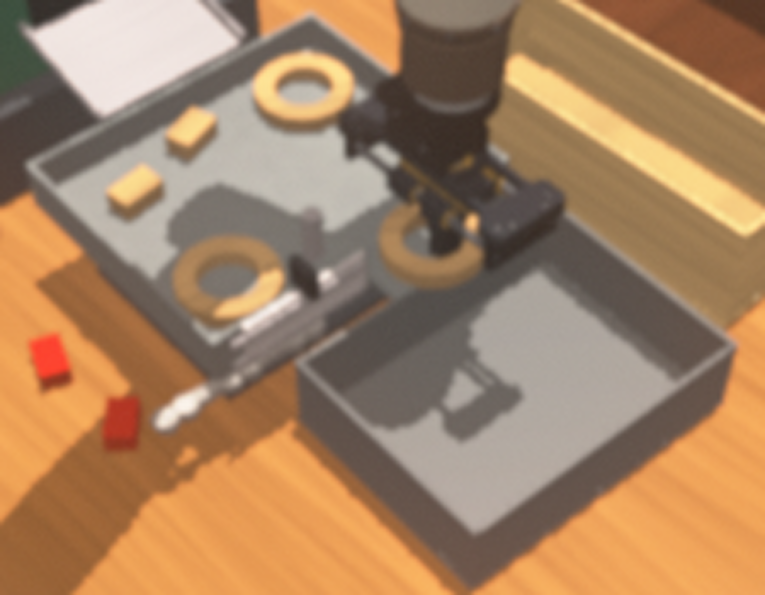

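Emit:
jog_arm(motion=[1.8,0.2,0,0,0,0,0,3.6,0.2,0,0,0,0,0,5.4,0.2,0,0,0,0,0,6.4,0.2,0,0,0,0,0,6.4,0.2,0,0,0,0,0])

```text
t: 6.27
position: [615.5, -49.5, 104.8]
tool_rot: [[-0.048, -0.999, -0.004], [-0.999, 0.048, -0.002], [0.002, 0.004, -1.0]]
contact_force: [1.0, 0.6, -0.4]
opening: 0.5
```

```bash
python3 go.py 60 -100 104 60 -225 104;  python3 - <<'E'
from rig import env
import cv2
d=env.snapshot("side"); c=d["color"][110:285,170:395,::-1]; cv2.imwrite("pics/s7.png",cv2.resize(c,None,fx=3.4,fy=3.4,interpolation=cv2.INTER_CUBIC))
E
```

```text
t 6.27 tray [  59.3 -230.2  104.8] world [615.5 -49.5 104.8] F [ 1.   0.6 -0.4] open 0.5
rot to tgt [ 0.23 -0.1  -0.35]
[622.  81. 104.] -> [-1.302e+01  1.000e-02  6.000e-02]
[616. -44. 104.] -> [-0.52 -0.07  0.08]
```

View pics/s7.png

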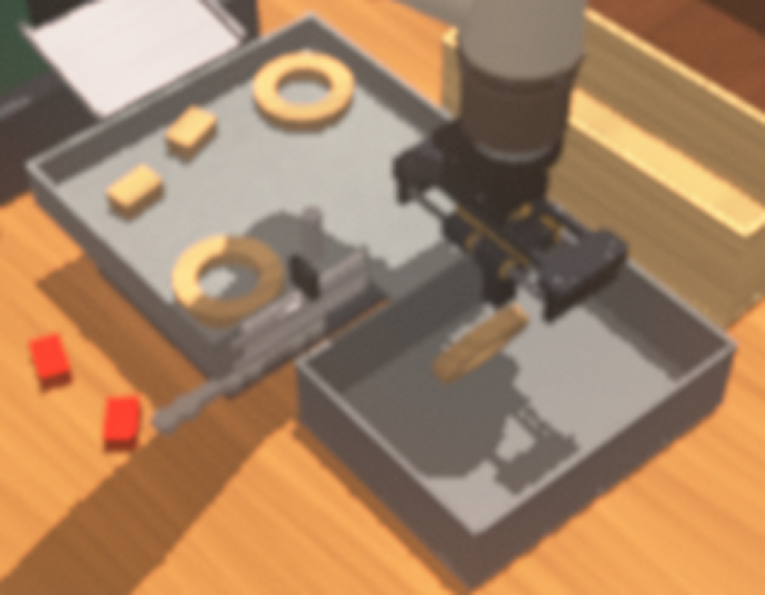

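Ring 2 is dropping into the tote (crop 480,343). Next ring 1.

Emit:
jog_arm(motion=[0,0,-3,0,0,-0.3,0,-4,-0.5,-5.5,0,0,-0.3,0,-8,-1,-5.5,0,0,-0.3,0,-12,-2,-5.5,0,0,-0.3,0,-16,-3,-5.5,0,0,-0.3,0])

```text
t: 6.73
position: [653.0, 110.1, 160.8]
tool_rot: [[-0.042, -0.999, -0.002], [-0.999, 0.042, -0.0], [0.0, 0.002, -1.0]]
contact_force: [0.3, -0.8, -0.3]
opening: 0.4
```

```bash
python3 go.py 98 73.5 150 98 73.5 104
```

```text
t 6.73 tray [ 90.  -69.1 160.8] world [653.  110.1 160.8] F [ 0.3 -0.8 -0.3] open 0.4
rot to tgt [ 0.1  -0.03  0.03]
[667. 252. 150.] -> [-14.26  -0.81   1.07]
[667. 252. 104.] -> [-14.26  -0.82   5.67]
```

Emit:
jog_arm(motion=[-4,-0.4,0,0,0,0,0,-8,-0.8,0,0,0,0,0,-12,-0.8,0,0,0,0,0,-14.3,-0.8,0,0,0,0,0,-14.3,-0.8,1.5,0,0,0,0])

```text
t: 7.15
position: [668.3, 260.2, 148.3]
tool_rot: [[-0.034, -0.999, 0.005], [-0.999, 0.034, 0.003], [-0.003, -0.005, -1.0]]
contact_force: [0.9, 0.1, 0.3]
opening: 0.6
```

```bash
python3 go.py 98 73.5 120 98 73.5 104; python3 - <<'E'
from rig import env
import cv2
d=env.snapshot("side"); c=d["color"][110:285,170:395,::-1]; cv2.imwrite("pics/s8.png",cv2.resize(c,None,fx=3.4,fy=3.4,interpolation=cv2.INTER_CUBIC))
d=env.snapshot("wrist"); cv2.imwrite("pics/w8.png",d["color"][:,:,::-1])
E
```

```text
t 7.15 tray [ 99.   81.4 148.3] world [668.3 260.2 148.3] F [0.9 0.1 0.3] open 0.6
rot to tgt [-0.29  0.2   0.46]
[667. 252. 120.] -> [0.8  0.12 2.82]
[667. 252. 104.] -> [0.81 0.12 4.42]
```

View pics/s8.png

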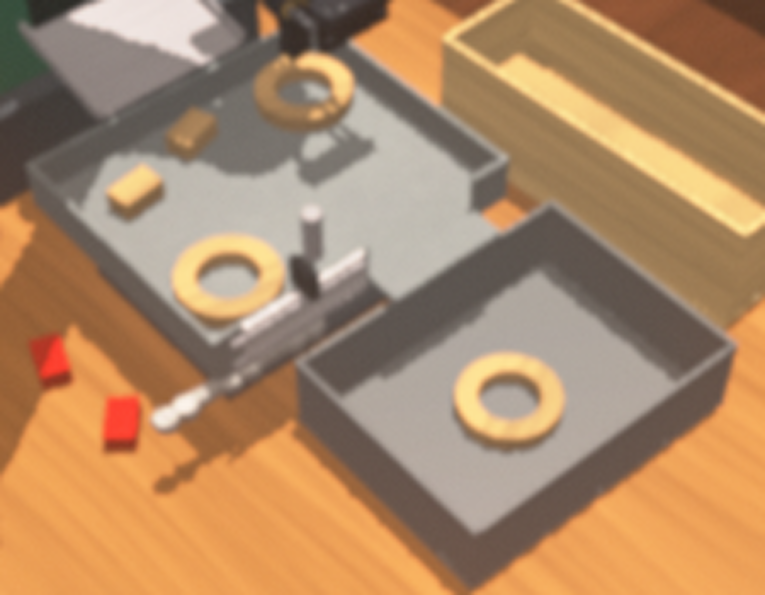

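View pics/w8.png

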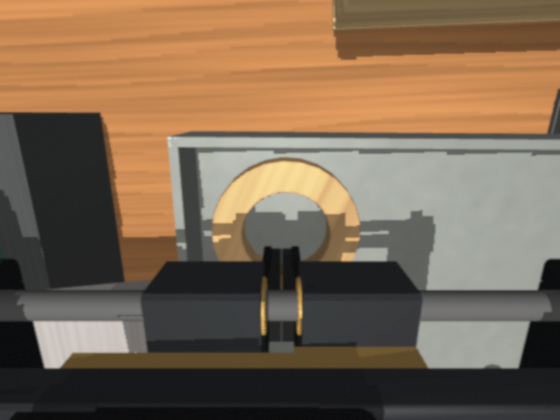

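Ring 2 lies flat in the tote (crop 510,399). Fingers are above ring 1's bore; lowering.

Emit:
jog_arm(motion=[0.8,0,0.7,0,0,0.4,0,0.8,0.1,1.7,0,0,0.4,0,0.8,0.1,2.8,0,0,0.4,0,0.8,0.1,3.8,0,0,0.4,0,0.8,0.1,4.3,0,0,0.4,0])

```text
t: 7.67
position: [662.3, 245.5, 97.5]
tool_rot: [[-0.047, -0.999, -0.01], [-0.999, 0.047, -0.004], [0.004, 0.01, -1.0]]
contact_force: [0.6, 0.0, 0.5]
opening: 0.7
```

```bash
python3 go.py 46 73.5 104 60 50 104; python3 - <<'E'
from rig import env
import cv2
d=env.snapshot("side"); c=d["color"][110:285,170:395,::-1]; cv2.imwrite("pics/s9.png",cv2.resize(c,None,fx=3.4,fy=3.4,interpolation=cv2.INTER_CUBIC))
E
```

```text
t 7.67 tray [93.6 66.5 97.5] world [662.3 245.5  97.5] F [0.6 0.  0.5] open 0.7
rot to tgt [ 0.55 -0.23 -0.29]
[615. 254. 104.] -> [-0.68  4.77 -0.61]
[628. 230. 104.] -> [ 1.67  3.36 -0.62]
```

View pics/s9.png

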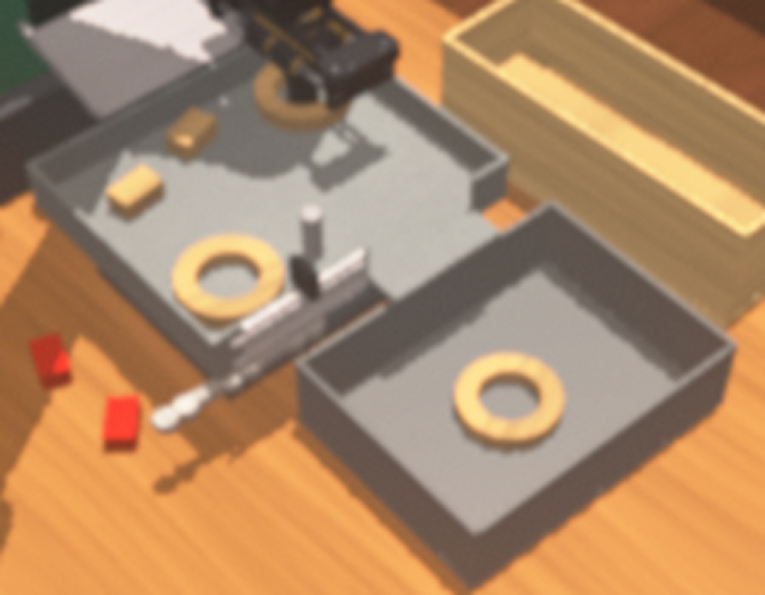

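Emit:
jog_arm(motion=[-0.5,0.8,-0.6,0.5,0,-0.3,0,-0.6,1.8,-0.7,0.5,0,-0.3,0,-0.6,2.8,-0.7,0.5,0,-0.3,0,-0.6,3.8,-0.7,0.5,0,-0.3,0,-0.6,4.6,-0.7,0.5,0,-0.3,0])

```text
t: 8.13
position: [615.4, 254.3, 105.6]
tool_rot: [[-0.041, -0.999, -0.001], [-0.999, 0.041, -0.003], [0.003, 0.0, -1.0]]
contact_force: [0.4, -0.5, -0.7]
opening: 0.4
```

```bash
python3 go.py 46 73.5 104 60 50 104 60 0 104; python3 - <<'E'
from rig import env
import cv2
d=env.snapshot("side"); c=d["color"][110:285,170:395,::-1]; cv2.imwrite("pics/s10.png",cv2.resize(c,None,fx=3.4,fy=3.4,interpolation=cv2.INTER_CUBIC))
E
```

```text
t 8.13 tray [ 46.3  73.3 105.6] world [615.4 254.3 105.6] F [ 0.4 -0.5 -0.7] open 0.4
rot to tgt [ 0.03 -0.2   0.07]
[615. 254. 104.] -> [-0.02  0.03  0.16]
[628. 230. 104.] -> [ 2.33 -1.37  0.17]
[626. 180. 104.] -> [ 7.33 -1.36  0.19]
```

View pics/s10.png

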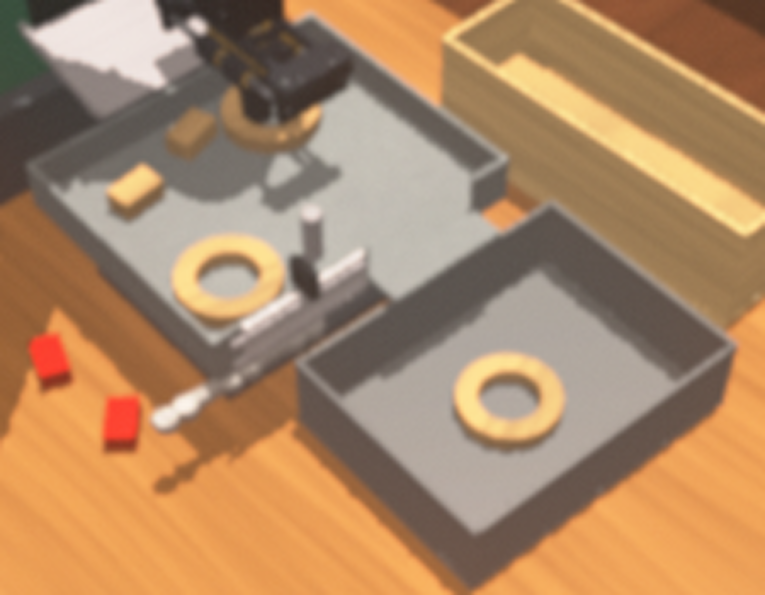

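Ring 1 followed (crop 270,113). Centre the fingers in x, then pull toward the outlet.

Emit:
jog_arm(motion=[0,-1,0.1,0,0,0,0,0.5,-1.4,0.1,0,0,0,0,2.5,-1.4,0.1,0,0,0,0,4.5,-1.4,0.1,0,0,0,0,6.5,-1.4,0.1,0,0,0,0])

```text
t: 8.6
position: [626.0, 187.1, 104.6]
tool_rot: [[-0.041, -0.999, -0.002], [-0.999, 0.041, -0.004], [0.004, 0.002, -1.0]]
contact_force: [0.1, -0.0, 0.3]
opening: 0.5
```

Emit:
jog_arm(motion=[2,0,0,0,0,0,0,4,0,0,0,0,0,0,6,0,0,0,0,0,0,8,0,0,0,0,0,0,9.5,0,0,0,0,0,0])

```text
t: 9.02
position: [622.2, 89.3, 104.8]
tool_rot: [[-0.043, -0.999, -0.002], [-0.999, 0.043, -0.004], [0.004, 0.002, -1.0]]
contact_force: [0.1, 1.0, 0.2]
opening: 0.6
```

```bash
python3 go.py 60 -140 104 60 -230 104; python3 - <<'E'
from rig import env
import cv2
d=env.snapshot("side"); c=d["color"][110:285,170:395,::-1]; cv2.imwrite("pics/s11.png",cv2.resize(c,None,fx=3.4,fy=3.4,interpolation=cv2.INTER_CUBIC))
E
```

```text
t 9.02 tray [ 60.1 -91.2 104.8] world [622.2  89.3 104.8] F [0.1 1.  0.2] open 0.6
rot to tgt [ 0.13 -0.24 -0.05]
[620.  41. 104.] -> [4.88 0.   0.1 ]
[616. -49. 104.] -> [ 1.388e+01 -1.000e-02  1.400e-01]
```

View pics/s11.png

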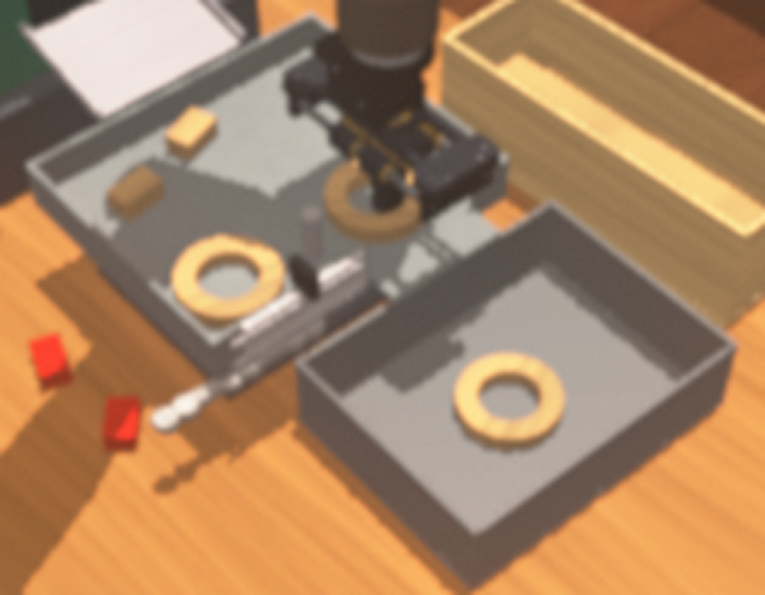

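Emit:
jog_arm(motion=[1.8,0,0,0,0,0,0,3.6,0,0,0,0,0,0,5.2,0,0,0,0,0,0,6.8,0,0,0,0,0,0,8.4,0,0,0,0,0,0])

```text
t: 9.48
position: [618.0, 2.2, 105.1]
tool_rot: [[-0.045, -0.999, -0.003], [-0.999, 0.045, -0.005], [0.005, 0.003, -1.0]]
contact_force: [0.1, 0.4, -0.4]
opening: 0.3
```

Emit:
jog_arm(motion=[1.6,0,0,0,0,0,0,3.2,0,0,0,0,0,0,4.8,0,0,0,0,0,0,5.2,0,0,0,0,0,0,5.2,0,0,0,0,0,0])

```text
t: 9.9
position: [615.6, -51.2, 105.3]
tool_rot: [[-0.048, -0.999, -0.003], [-0.999, 0.048, -0.005], [0.005, 0.003, -1.0]]
contact_force: [-0.3, 0.2, -0.3]
opening: 0.4
```

```bash
python3 go.py -97 -70 160; python3 - <<'E'
from rig import env
import cv2
d=env.snapshot("side"); c=d["color"][110:285,170:395,::-1]; cv2.imwrite("pics/s12.png",cv2.resize(c,None,fx=3.4,fy=3.4,interpolation=cv2.INTER_CUBIC))
E
```

```text
t 9.90 tray [  59.5 -231.9  105.3] world [615.6 -51.2 105.3] F [-0.3  0.2 -0.3] open 0.4
rot to tgt [ 0.18 -0.27 -0.32]
[466. 117. 160.] -> [-16.08  15.75  -5.5 ]
```

View pics/s12.png

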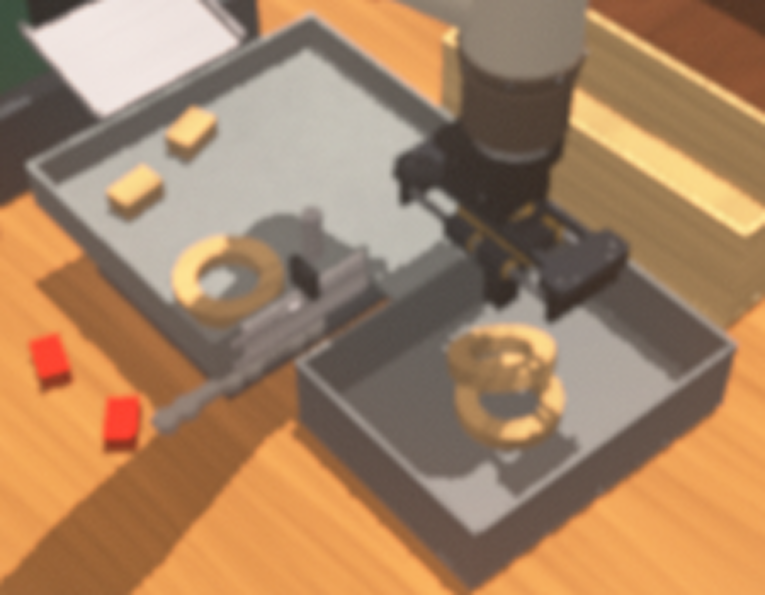

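Emit:
jog_arm(motion=[0,0,-4,0,0,-0.3,0,-2,2,-8,0,0,-0.3,0,-5,5,-8,0,0,-0.3,0,-8,8,-8,0,0,-0.3,0,-11,11,-8,0,0,-0.3,0])

```text
t: 10.37
position: [515.2, 61.7, 186.1]
tool_rot: [[-0.042, -0.999, -0.001], [-0.999, 0.042, -0.003], [0.003, 0.001, -1.0]]
contact_force: [-0.3, 1.9, -0.3]
opening: 0.4
```

```bash
python3 go.py -97 -70 150
```

```text
t 10.37 tray [ -45.6 -123.3  186.1] world [515.2  61.7 186.1] F [-0.3  1.9 -0.3] open 0.4
rot to tgt [ 0.04 -0.18  0.03]
[466. 117. 150.] -> [-5.35  5.13  3.6 ]
```

Emit:
jog_arm(motion=[-2.5,2.5,0,0,0,0,0,-5.3,5.1,0,0,0,0,0,-5.3,5.1,0.5,0,0,0,0,-5.3,5.1,2.5,0,0,0,0,-5.3,5.1,4,0,0,0,0])

```text
t: 10.78
position: [466.1, 118.5, 146.1]
tool_rot: [[-0.038, -0.999, 0.001], [-0.999, 0.038, -0.002], [0.002, -0.001, -1.0]]
contact_force: [-0.3, -0.8, -1.0]
opening: 0.2
```

```bash
python3 go.py -97 -70 106; python3 - <<'E'
from rig import env
import cv2
d=env.snapshot("side"); c=d["color"][110:285,170:395,::-1]; cv2.imwrite("pics/s13.png",cv2.resize(c,None,fx=3.4,fy=3.4,interpolation=cv2.INTER_CUBIC))
E
```

```text
t 10.78 tray [-97.1 -68.7 146.1] world [466.1 118.5 146.1] F [-0.3 -0.8 -1. ] open 0.2
rot to tgt [-0.06 -0.09  0.22]
[466. 117. 106.] -> [ 0.12 -0.    4.01]
```

View pics/s13.png

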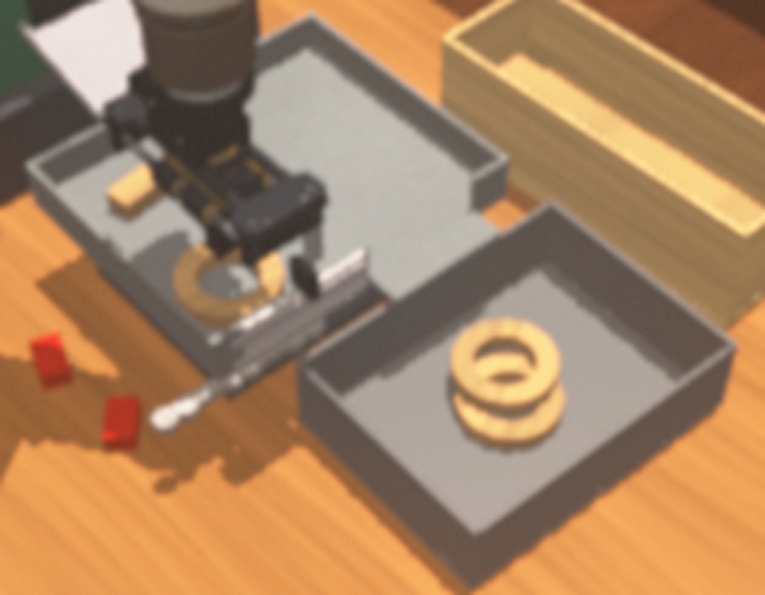

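Emit:
jog_arm(motion=[-0.3,0.3,0.6,0,0,0,0,-0.3,0.5,1.6,0,0,0,0,-0.3,0.5,2.6,0,0,0,0,-0.3,0.5,3.4,0,0,0,0,-0.3,0.5,3.9,0,0,0,0])

```text
t: 11.25
position: [459.0, 120.3, 103.2]
tool_rot: [[-0.04, -0.999, -0.006], [-0.999, 0.04, -0.005], [0.005, 0.006, -1.0]]
contact_force: [-0.1, -0.3, -0.5]
opening: 0.3
```

```bash
python3 go.py -97 -40 106 -80 15 106; python3 - <<'E'
from rig import env
import cv2
d=env.snapshot("side"); c=d["color"][110:285,170:395,::-1]; cv2.imwrite("pics/s14.png",cv2.resize(c,None,fx=3.4,fy=3.4,interpolation=cv2.INTER_CUBIC))
E
```

```text
t 11.25 tray [-104.3  -67.2  103.2] world [459.  120.3 103.2] F [-0.1 -0.3 -0.5] open 0.3
rot to tgt [ 0.33 -0.29  0.12]
[467. 147. 106.] -> [-2.72 -0.73 -0.3 ]
[487. 201. 106.] -> [-8.21 -2.45 -0.34]
```

View pics/s14.png

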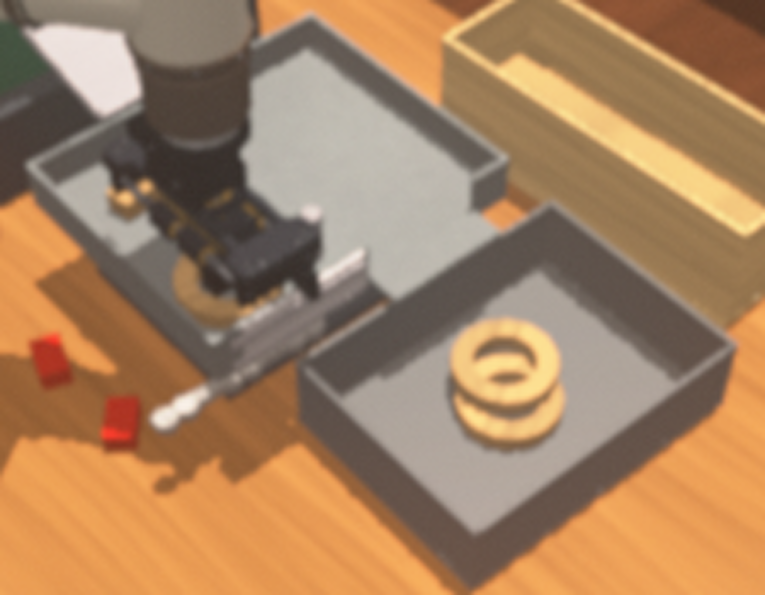

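Emit:
jog_arm(motion=[-0.3,-0.7,-0.2,0,0,0,0,-1.8,-0.7,-0.2,0,0,0,0,-3.5,-0.7,-0.2,0,0,0,0,-5.2,-0.7,-0.2,0,0,0,0,-6.5,-0.7,-0.2,0,0,0,0])

```text
t: 11.72
position: [469.4, 186.2, 104.9]
tool_rot: [[-0.04, -0.999, -0.006], [-0.999, 0.04, -0.005], [0.005, 0.005, -1.0]]
contact_force: [-0.4, -0.3, 0.1]
opening: 0.5
```

```bash
python3 go.py -97 3 106 -80 -5 106; python3 - <<'E'
from rig import env
import cv2
d=env.snapshot("side"); c=d["color"][110:285,170:395,::-1]; cv2.imwrite("pics/s15.png",cv2.resize(c,None,fx=3.4,fy=3.4,interpolation=cv2.INTER_CUBIC))
E
```

```text
t 11.72 tray [-96.7  -0.9 104.9] world [469.4 186.2 104.9] F [-0.4 -0.3  0.1] open 0.5
rot to tgt [ 0.31 -0.28  0.13]
[469. 190. 106.] -> [-0.39  0.03 -0.11]
[486. 181. 106.] -> [ 0.41 -1.66 -0.11]
```

View pics/s15.png

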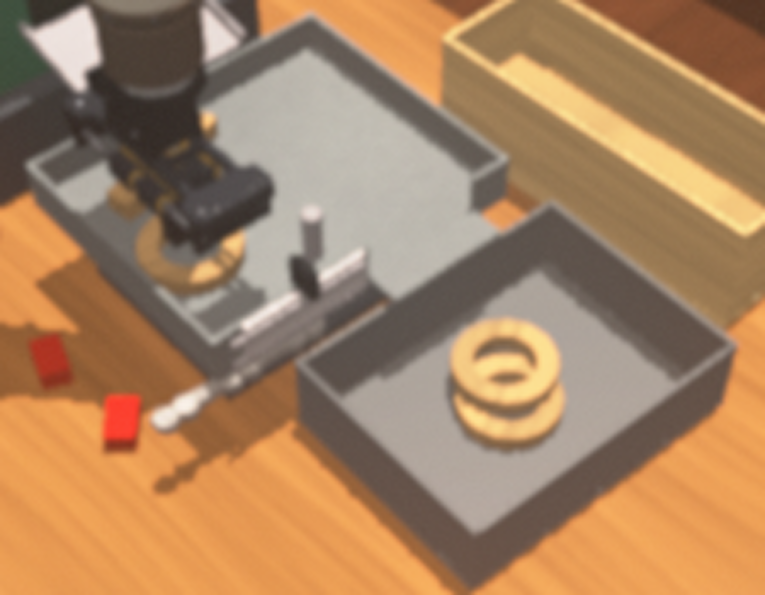

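Emit:
jog_arm(motion=[-0.8,0,0,0,0,0,0,-0.8,0,0,0,0,0,0,0.1,-0.5,0,0,0,0,0,0.1,-2,0,0,0,0,0,0.1,-4,0,0,0,0,0])

```text
t: 12.18
position: [509.2, 184.1, 105.0]
tool_rot: [[-0.038, -0.999, -0.006], [-0.999, 0.038, -0.004], [0.004, 0.006, -1.0]]
contact_force: [0.2, 0.5, -0.4]
opening: 0.5
```

```bash
python3 go.py -97 3 106 -80 -5 106; python3 - <<'E'
from rig import env
import cv2
d=env.snapshot("side"); c=d["color"][110:285,170:395,::-1]; cv2.imwrite("pics/s16.png",cv2.resize(c,None,fx=3.4,fy=3.4,interpolation=cv2.INTER_CUBIC))
E
```

```text
t 12.18 tray [-56.8  -1.3 105. ] world [509.2 184.1 105. ] F [ 0.2  0.5 -0.4] open 0.5
rot to tgt [ 0.32 -0.26  0.23]
[469. 190. 106.] -> [-0.45  4.02 -0.08]
[486. 181. 106.] -> [ 0.36  2.32 -0.09]
```

View pics/s16.png

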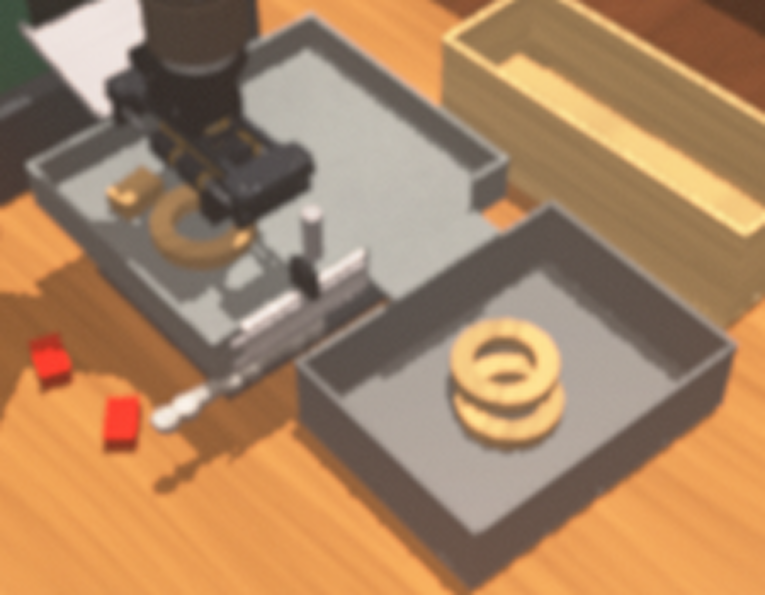

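Emit:
jog_arm(motion=[0,-2,0,0,0,0,0,0,-4,0,0,0,0,0,0,-6,0,0,0,0,0,0,-8,0,0,0,0,0,0,-10,0,0,0,0,0])

```text
t: 12.65
position: [614.6, 179.6, 105.0]
tool_rot: [[-0.04, -0.999, -0.002], [-0.999, 0.04, -0.004], [0.004, 0.002, -1.0]]
contact_force: [0.0, -0.3, -0.1]
opening: 0.4
```

```bash
python3 go.py 72 0 105; python3 - <<'E'
from rig import env
import cv2
d=env.snapshot("side"); c=d["color"][110:285,170:395,::-1]; cv2.imwrite("pics/s17.png",cv2.resize(c,None,fx=3.4,fy=3.4,interpolation=cv2.INTER_CUBIC))
E
```

```text
t 12.65 tray [ 48.7  -1.3 105. ] world [614.6 179.6 105. ] F [ 0.  -0.3 -0.1] open 0.4
rot to tgt [ 0.11 -0.21  0.14]
[638. 180. 105.] -> [-0.13 -2.33 -0.  ]
```

View pics/s17.png

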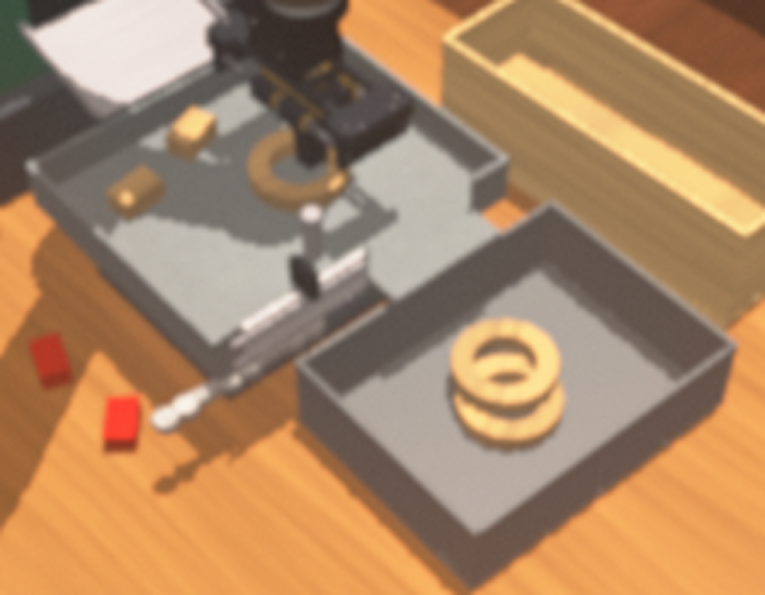

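Emit:
jog_arm(motion=[0,-1.3,0,0,0,0,0,0,-2.4,0,0,0,0,0,0,-2.4,0,0,0,0,0,0,-1.2,0,0,0,0,0,1,-1.1,0,0,0,0,0])

```text
t: 13.12
position: [627.3, 169.4, 104.5]
tool_rot: [[-0.04, -0.999, -0.0], [-0.999, 0.04, -0.003], [0.003, -0.0, -1.0]]
contact_force: [-0.3, -1.5, -0.1]
opening: 0.5
```

Emit:
jog_arm(motion=[1.8,0,0,0,0,0,0,3.6,0,0,0,0,0,0,5.4,0,0,0,0,0,0,7.2,0,0,0,0,0,0,8.5,0,0,0,0,0,0])

```text
t: 13.53
position: [623.1, 81.7, 105.0]
tool_rot: [[-0.041, -0.999, -0.0], [-0.999, 0.041, -0.004], [0.004, 0.0, -1.0]]
contact_force: [0.5, 0.6, -0.3]
opening: 0.4
```

```bash
python3 go.py 60 -140 104 60 -230 104; python3 - <<'E'
from rig import env
import cv2
d=env.snapshot("side"); c=d["color"][110:285,170:395,::-1]; cv2.imwrite("pics/s18.png",cv2.resize(c,None,fx=3.4,fy=3.4,interpolation=cv2.INTER_CUBIC))
E
```

```text
t 13.53 tray [ 61.4 -98.8 105. ] world [623.1  81.7 105. ] F [ 0.5  0.6 -0.3] open 0.4
rot to tgt [ 0.02 -0.2   0.07]
[620.  41. 104.] -> [4.12 0.14 0.12]
[616. -49. 104.] -> [13.12  0.15  0.15]
```

View pics/s18.png

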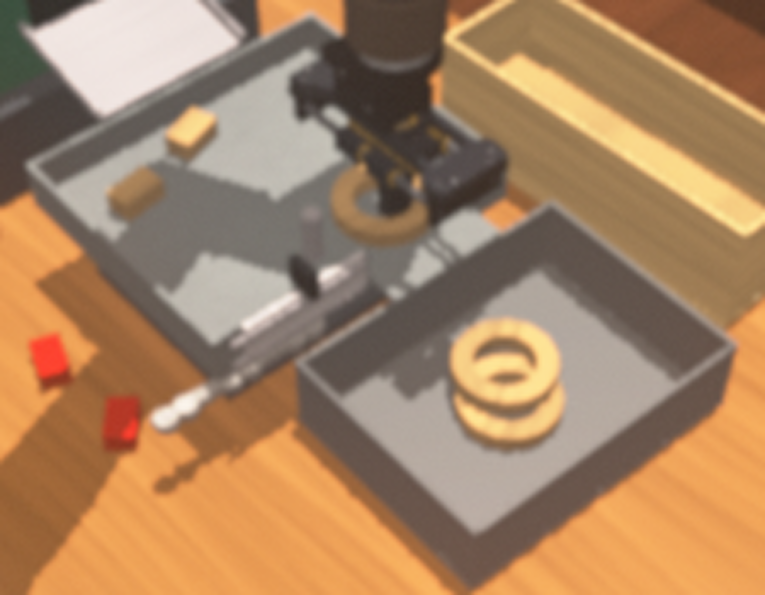

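Emit:
jog_arm(motion=[1.8,0.1,0,0,0,0,0,3.6,0.1,0,0,0,0,0,5.2,0.1,0,0,0,0,0,6.8,0.1,0,0,0,0,0,8.4,0.1,0,0,0,0,0])

```text
t: 14.0
position: [618.1, -5.1, 105.5]
tool_rot: [[-0.043, -0.999, -0.001], [-0.999, 0.043, -0.004], [0.004, 0.001, -1.0]]
contact_force: [0.6, 0.2, -0.0]
opening: 0.1
```

Emit:
jog_arm(motion=[1.4,0,0,0,0,0,0,2.8,0,0,0,0,0,0,4,0,0,0,0,0,0,4.4,0,0,0,0,0,0,4.4,0,-1,0,0,0,0])

```text
t: 14.42
position: [614.6, -50.2, 113.8]
tool_rot: [[-0.045, -0.999, -0.006], [-0.999, 0.045, -0.004], [0.004, 0.006, -1.0]]
contact_force: [-0.4, -0.4, -0.1]
opening: 0.9
```

```bash
python3 go.py 60 -100 200; python3 - <<'E'
from rig import env
import cv2
d=env.snapshot("side"); c=d["color"][110:285,170:395,::-1]; cv2.imwrite("pics/s19.png",cv2.resize(c,None,fx=3.4,fy=3.4,interpolation=cv2.INTER_CUBIC))
E
```

```text
t 14.42 tray [  58.4 -230.9  113.8] world [614.6 -50.2 113.8] F [-0.4 -0.4 -0.1] open 0.9
rot to tgt [ 0.32 -0.24 -0.17]
[622.  81. 200.] -> [-13.06  -0.08  -8.67]
```

View pics/s19.png

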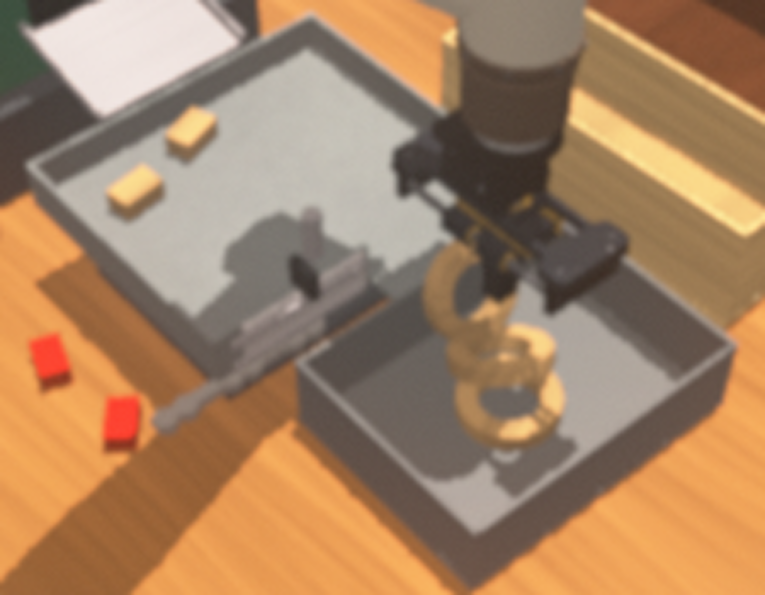

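Emit:
jog_arm(motion=[0,0,-2,0,0,0,0,0,0,-4,0,0,0,0,0,0,-6,0,0,0,0,0,0,-8,0,0,0,0,0,0,-10,0,0,0,0])

```text
t: 14.88
position: [617.1, -48.1, 219.4]
tool_rot: [[-0.042, -0.999, 0.002], [-0.999, 0.042, -0.004], [0.004, -0.002, -1.0]]
contact_force: [0.0, -0.0, -0.4]
opening: 0.5
```

```bash
python3 go.py 60 -100 200; python3 - <<'E'
from rig import env
import cv2
d=env.snapshot("side"); c=d["color"][110:285,170:395,::-1]; cv2.imwrite("pics/s20.png",cv2.resize(c,None,fx=3.4,fy=3.4,interpolation=cv2.INTER_CUBIC))
E
```

```text
t 14.88 tray [  60.8 -228.8  219.4] world [617.1 -48.1 219.4] F [ 0.  -0.  -0.4] open 0.5
rot to tgt [-0.13 -0.23  0.02]
[622.  81. 200.] -> [-12.88   0.08   1.89]
```

View pics/s20.png

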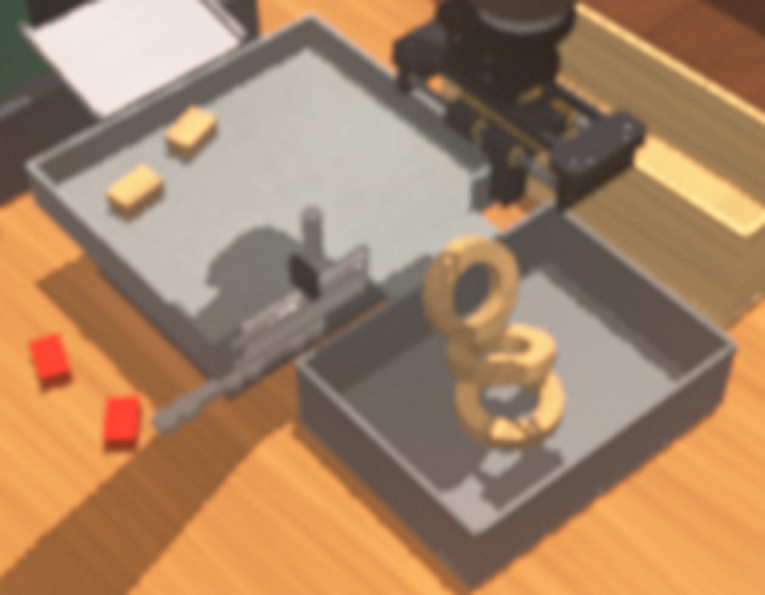

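Ring 3 is caught leaning on the lip above the other two (crop 472,290). Looking closer before nudging it.

```bash
python3 - <<'E'
from rig import env
import cv2
d=env.snapshot("wrist"); cv2.imwrite("pics/w20.png",d["color"][:,:,::-1])
d=env.snapshot("top"); c=d["color"][110:235,160:340,::-1]; cv2.imwrite("pics/t20.png",cv2.resize(c,None,fx=4.4,fy=4.4,interpolation=cv2.INTER_CUBIC))
E
```

```text
(no output)
```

View pics/w20.png

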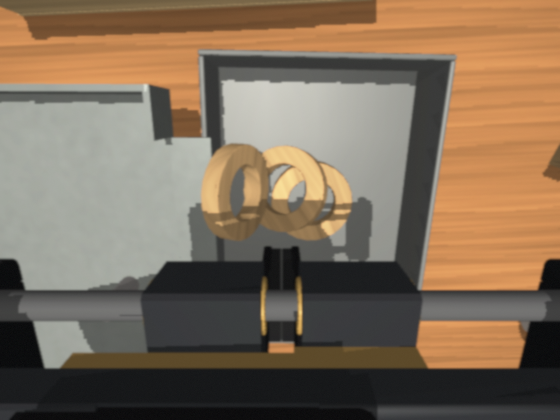

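View pics/t20.png

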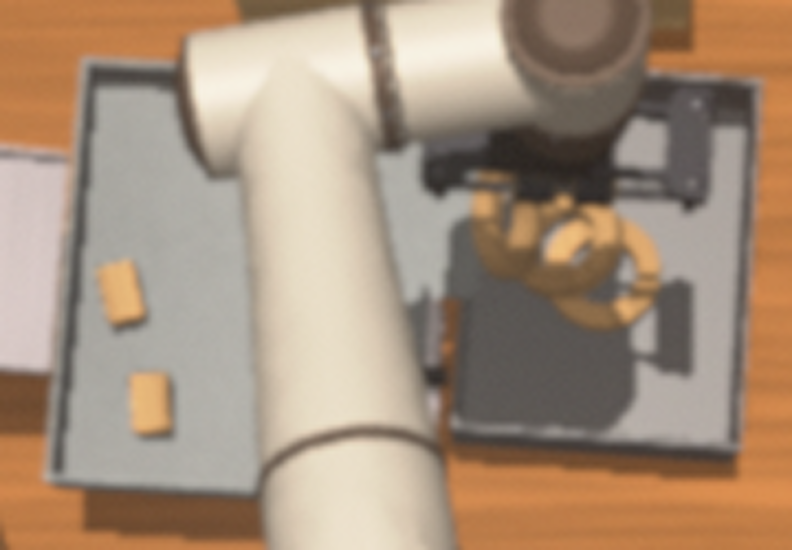

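```bash
python3 - <<'E'
from rig import env
from h import *
a=np.radians(-2.42); R=np.array([[np.cos(a),-np.sin(a),0],[np.sin(a),np.cos(a),0],[0,0,1]]); o=np.array([566,183,0.])
w=env.snapshot("wrist"); e=env.snapshot("side")
g=lambda x,y:(x/3.4+170-.35,y/3.4+110-.35)
def tri(p,q):
    A=[];b=[]
    for d,x in((w,p),(e,g(*q))):
        P=d["K"]@np.column_stack([d["R"],d["t"]])
        for i in(0,1):
            r=x[i]*P[2]-P[i]; A.append(r[:3]); b.append(-r[3])
    X,res,_,_=np.linalg.lstsq(np.array(A),np.array(b),rcond=None); return (R.T@(X-o)).round(1)
# ring3 bore centre in both views
print("r3 bore",tri((240,191),(475,293)))
print("r3 -x side ",tri((236,241),(430,295)))
print("r3 +x side ",tri((240,143),(514,275)))
for z in(95,105,113): print(z,(R.T@(ray(w,(202,193),z)-o)).round(1), (R.T@(ray(e,g(475,238),z)-o)).round(1),"lip edge",(R.T@(ray(w,(212,140),95)-o)).round(1))
print("r1 bore",(R.T@(ray(w,(291,190),35)-o)).round(1),"r2",(R.T@(ray(w,(315,203),20)-o)).round(1))
E
```

```text
r3 bore [  69.5 -191.8   72.9]
r3 -x side  [  25.6 -185.7   95.9]
r3 +x side  [ 114.  -193.2   64.9]
95 [  71.9 -159.7   95. ] [  98.7 -160.3   95. ] lip edge [ 117.6 -171.1   95. ]
105 [  74.3 -162.1  105. ] [  91.8 -167.1  105. ] lip edge [ 117.6 -171.1   95. ]
113 [  76.1 -164.   113. ] [  86.3 -172.5  113. ] lip edge [ 117.6 -171.1   95. ]
r1 bore [  60.9 -239.9   35. ] r2 [  42.6 -267.4   20. ]
```

Emit:
jog_arm(motion=[-3.5,0,0,0,0,0,0,-7,-0.5,1,0,0,0,0,-10,-1,3.5,0,0,0,0,-10,-1,6.5,0,0,0,0,-10,-1,8.5,0,0,0,0])

```text
t: 15.55
position: [629.0, 52.8, 127.9]
tool_rot: [[-0.04, -0.999, -0.005], [-0.999, 0.04, -0.004], [0.005, 0.005, -1.0]]
contact_force: [-0.6, -0.5, -0.1]
opening: 0.4
```

```bash
python3 go.py 71 -130 102 71 -215 102
```

```text
t 15.55 tray [  68.4 -127.5  127.9] world [629.   52.8 127.9] F [-0.6 -0.5 -0.1] open 0.4
rot to tgt [ 0.28 -0.26  0.12]
[631.  50. 102.] -> [ 0.24 -0.27  2.59]
[628. -35. 102.] -> [ 8.74 -0.25  2.62]
```

Emit:
jog_arm(motion=[0,-0.3,1.2,0,0,0,0,0,-0.3,2.2,0,0,0,0,0,-0.3,2.5,0,0,0,0,0.8,-0.3,2.5,0,0,0,0,1.6,-0.3,2.5,0,0,0,0])

```text
t: 15.97
position: [631.6, 36.1, 103.5]
tool_rot: [[-0.039, -0.999, -0.004], [-0.999, 0.039, -0.005], [0.005, 0.004, -1.0]]
contact_force: [-0.2, 0.3, 1.1]
opening: 0.5
```

```bash
python3 go.py 71 -130 102 71 -215 102; python3 - <<'E'
from rig import env
import cv2
d=env.snapshot("side"); c=d["color"][110:285,170:395,::-1]; cv2.imwrite("pics/s21.png",cv2.resize(c,None,fx=3.4,fy=3.4,interpolation=cv2.INTER_CUBIC))
E
```

```text
t 15.97 tray [  71.8 -144.   103.5] world [631.6  36.1 103.5] F [-0.2  0.3  1.1] open 0.5
rot to tgt [ 0.22 -0.27  0.17]
[631.  50. 102.] -> [-1.4   0.07  0.15]
[628. -35. 102.] -> [7.1  0.1  0.19]
```

View pics/s21.png

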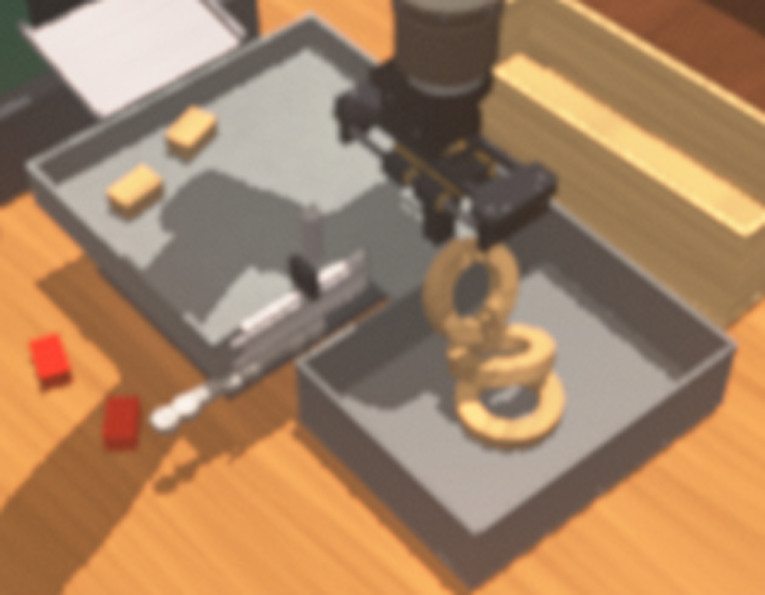

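Emit:
jog_arm(motion=[1,0,0,0,0,0,0,2.2,0,0,0,0,0,0,3.6,0,0,0,0,0,0,5,0,0,0,0,0,0,6.5,0,0,0,0,0,0])

```text
t: 16.43
position: [628.7, -32.2, 104.7]
tool_rot: [[-0.042, -0.999, -0.003], [-0.999, 0.042, -0.004], [0.005, 0.003, -1.0]]
contact_force: [-0.8, -0.2, -0.5]
opening: 0.1
```

```bash
python3 go.py 71 -130 102 71 -215 102; python3 - <<'E'
from rig import env
import cv2
d=env.snapshot("side"); c=d["color"][110:285,170:395,::-1]; cv2.imwrite("pics/s22.png",cv2.resize(c,None,fx=3.4,fy=3.4,interpolation=cv2.INTER_CUBIC))
E
```

```text
t 16.43 tray [  71.8 -212.3  104.7] world [628.7 -32.2 104.7] F [-0.8 -0.2 -0.5] open 0.1
rot to tgt [ 0.17 -0.26  0.03]
[631.  50. 102.] -> [-8.23  0.07  0.23]
[628. -35. 102.] -> [0.27 0.08 0.27]
```

View pics/s22.png

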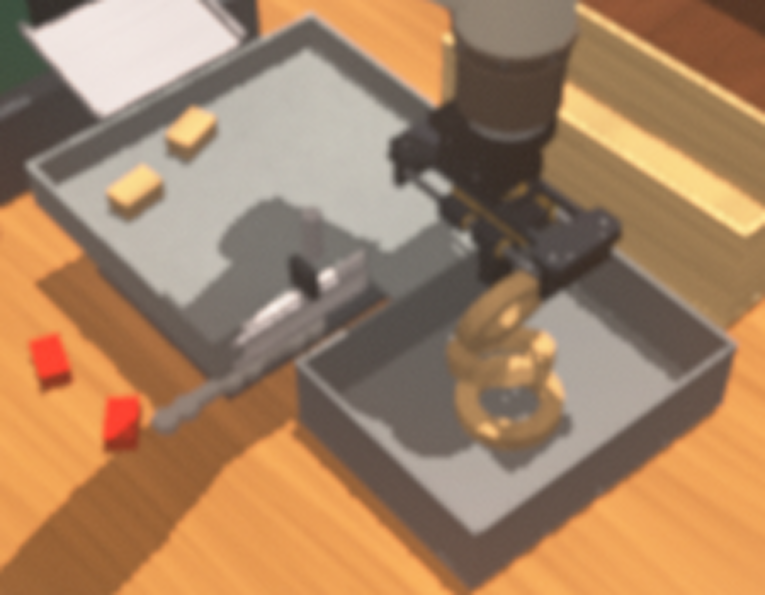

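Emit:
jog_arm(motion=[1.5,0,0,0,0,0,0,2,0,0,0,0,0,0,2,0,0,0,0,0,0,2,0,-2,0,0,0,0,0,0,-5,0,0,0,0])

```text
t: 16.9
position: [625.9, -36.5, 151.4]
tool_rot: [[-0.048, -0.999, -0.013], [-0.999, 0.048, -0.006], [0.007, 0.013, -1.0]]
contact_force: [0.8, 0.4, -0.8]
opening: 0.5
```

Emit:
jog_arm(motion=[-4,0,-2,0,0,0,0,-8,0,-4,0,0,0,0,-12,0,-5,0,0,0,0,-14,0,-5,0,0,0,0,-14,0,-5,0,0,0,0])

```text
t: 17.32
position: [633.9, 108.7, 201.5]
tool_rot: [[-0.043, -0.999, -0.01], [-0.999, 0.043, -0.004], [0.005, 0.01, -1.0]]
contact_force: [-0.2, 0.6, -1.0]
opening: 0.5
```

```bash
python3 go.py 71 -130 102 71 -215 102; python3 - <<'E'
from rig import env
import cv2
d=env.snapshot("side"); c=d["color"][110:285,170:395,::-1]; cv2.imwrite("pics/s23.png",cv2.resize(c,None,fx=3.4,fy=3.4,interpolation=cv2.INTER_CUBIC))
d=env.snapshot("top"); c=d["color"][110:235,160:340,::-1]; cv2.imwrite("pics/t23.png",cv2.resize(c,None,fx=4.4,fy=4.4,interpolation=cv2.INTER_CUBIC))
E
```

```text
t 17.32 tray [ 70.9 -71.3 201.5] world [633.9 108.7 201.5] F [-0.2  0.6 -1. ] open 0.5
rot to tgt [ 0.56 -0.27 -0.02]
[631.  50. 102.] -> [ 5.82 -0.1   9.97]
[628. -35. 102.] -> [14.32 -0.11 10.01]
```

View pics/s23.png

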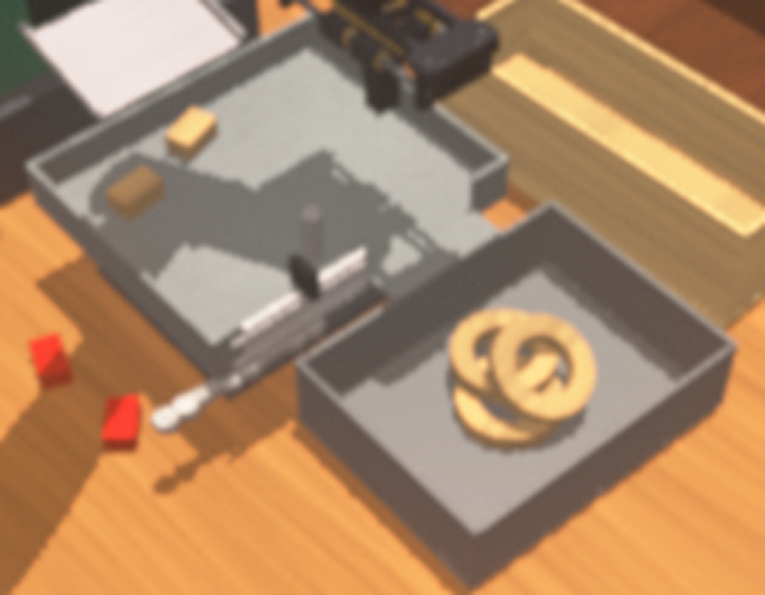

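View pics/t23.png

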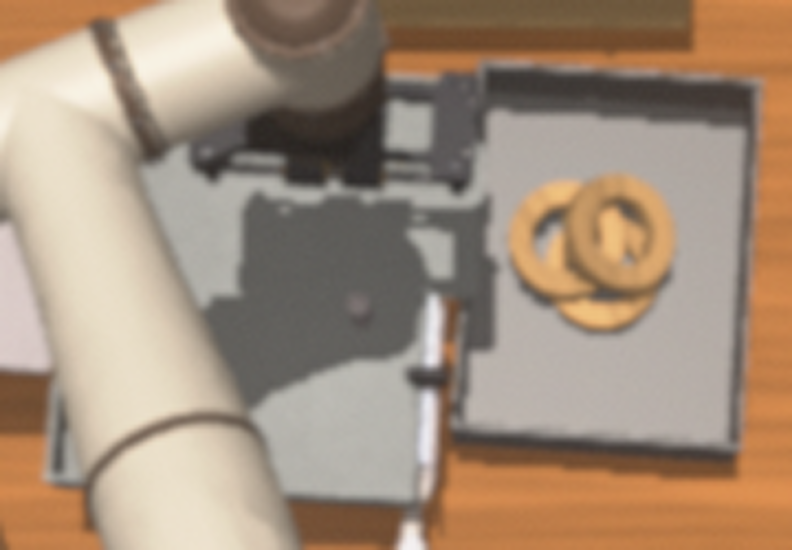

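All three rings are in the tote (top crop 563,240 / 622,233 / 605,300). Quick check of the gate stop, and that everything is at rest after a wait.

Emit:
jog_arm(motion=[0,0,-2,0,0,0,0,0,0,-4,0,0,0,0,0,0,-5,0,0,0,0,0,0,-5,0,0,0,0,0,0,-5,0,0,0,0])

```text
t: 17.83
position: [633.3, 104.4, 249.9]
tool_rot: [[-0.047, -0.999, -0.014], [-0.999, 0.047, -0.005], [0.006, 0.013, -1.0]]
contact_force: [0.6, 0.1, 0.1]
opening: 0.3
```

```bash
python3 - <<'E'
from rig import env
from h import *
import cv2
a=np.radians(-2.42); R=np.array([[np.cos(a),-np.sin(a),0],[np.sin(a),np.cos(a),0],[0,0,1]]); o=np.array([566,183,0.])
out=[]
for n,x0,y0 in(("top",240,180),("side",245,170)):
    d=env.snapshot(n); c=np.ascontiguousarray(d["color"][y0:y0+30,x0:x0+35,::-1]); c=cv2.resize(c,None,fx=11,fy=11,interpolation=cv2.INTER_CUBIC)
    for g,col in((130,(0,0,255)),(138,(0,255,0)),(122,(255,0,0))):
        for yy in(-154.5,-124.5):
            for dx in(-5,5):
                p=proj(d,o+R@np.array([60-g+dx,yy,162])); cv2.circle(c,tuple(int(v) for v in ((p+.5-[x0,y0])*11)),3,col,-1)
    out.append(c)
cv2.imwrite("pics/gate.png",np.hstack(out))
d=env.snapshot("side"); cv2.imwrite("pics/s24.png",d["color"][:,:,::-1])
E
```

```text
(no output)
```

View pics/gate.png

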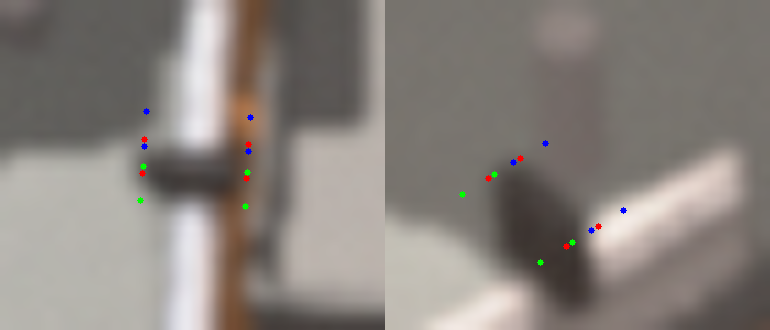

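View pics/s24.png

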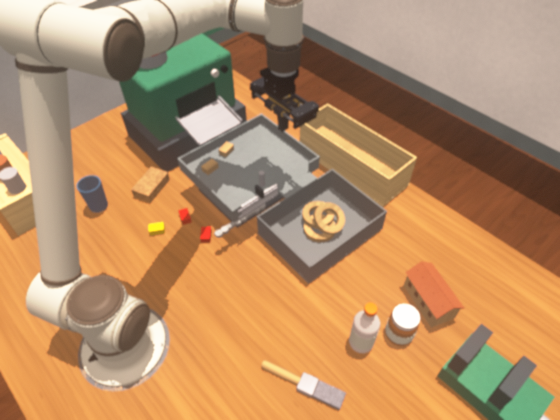

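```bash
python3 - <<'E'
from rig import env
print(env.read_state()["t"], env.sign_off())
E
```

```text
the job is handed in; nothing more can be done
17.9833 None
```

I slid the gate fully open and let go of it. Then I dragged the three rings one by one along the tray floor, with the closed fingers in their bores, and out over the lip into the tote. I signed the job off at about 18 s.

Ring 3 first caught leaning on the lip above the other two. One push from behind with the closed fingers tipped it in.

**Rings:** In the last pictures all three lie inside the tote, stacked loosely and overlapping. I did not wait a full second after the last push to see that they had settled.

**Gate:** The gate tab stands at the fully open stop. The two cameras disagreed slightly, with the top view about 2–3 mm past 130 mm and the side view at or just short of it. Both are within calibration error and the 6 mm draw-in. I did not see or feel the click itself.

**Left alone:** The two offcuts are still in the tray. The bottle, jar and model house were not touched, and the look-alike blocks are where they were.

**Force:** While lowering beside the gate tab, the fingers briefly pressed on the gate plate with about 5.5 N. No other reading was above about 3 N, but force was only read at the end of each move.

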